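# Shut off the egg cooker and serve the eggs

## Task

Breakfast is ready: before opening the egg cooker, turn its timer knob anticlockwise all the way back to the zero stop so that it cannot start again, then lift the clear lid off and stand it on the draining mat. Gently lift out the eggs and stand each upright in its own hollow of the wooden egg holder, without squeezing them hard or dropping them. Finally put the lid back on the cooker so that it sits flat and closed, with the timer still at zero, and leave everything else on the counter where it is.

Things in the scene. Friction and masses are not known exactly. Their poses are not given: they have to be found in the camera images.
- timer (a joint): angle of the cooker's round black timer knob. 0 = zero stop (off), 4.8 rad = full time; grows clockwise seen from above, so turn it ANTICLOCKWISE to bring it home. The white line on its top is the pointer; at zero it points along the cooker's +x (to the lid), at the broad black mark. Light friction (0.06 N m), stays where left (cooker unplugged), firm stop at zero
- timer_grip (a point): point on the knob's upright axis where to hold it (TCP here): 5 mm below the knob's top, 25 mm above the deck. The knob is 36 mm across and 27 mm high to grip, with room for the fingers at any yaw. Turns with the knob: at timer = 0 its x is along the cooker's +x
- cooker: egg steam cooker, fixed. Origin under the centre of its round base (204 mm across), z up. A flat shoulder at height 60 mm carries the lid; inside it the grey egg rack, a disc 156 mm across, rises to 68 mm. The control deck, 104 mm wide and 45 mm high, reaches 200 mm from the origin along the cooker's -x; the timer knob stands on it 158 mm from the origin
- rack (a point): centre of the egg rack's floor, 68 mm above the counter, axes as the cooker's. Six egg places lie in a ring of radius 54 mm round it, at 30, 90, 150, 210, 270 and 330 degrees from its x; each has a low collar 36 mm inside, 41 mm outside, 10 mm high. A stud 14 mm across and 14 mm high stands in the middle
- lid_seat (a point): centre of the lid's seat on the cooker, at the shoulder's height (60 mm): the lid is closed when its origin is here. The rack leaves the lid about 8 mm of play to each side; with its rim up on the rack the lid is not closed
- lid: clear dome lid of the cooker, loose, 181 mm across (173 mm inside at its rim), 130 mm tall with its knob, about 0.18 kg. Origin at the centre of its lower rim, z up. Starts closed on the cooker; may be nudged
- lid_knob (a point): point on the lid's black knob where to hold it (TCP here), on its axis 120 mm above the lid's origin. The knob is a round button 30 mm across, from 104 to 130 mm above the rim; the dome's top below it is at 95 mm
- mat: grey ribbed draining mat, 220 x 220 x 4 mm, fixed to the counter. Origin under its centre
- holder: wooden egg holder, loose, about 0.55 kg, 150 mm (its x) by 180 mm (its y), 34 mm high. Origin under its centre. Six round hollows, 44 mm across and 18 mm deep (flat floor at 16 mm), at x = -40 and +40 mm, y = -56, 0 and +56 mm. Eggs leave 36 mm free between the two rows but 12 mm within a row: close the fingers along its x. May be nudged
- egg1: brown boiled egg, 44 mm across (32 mm above its origin), 58 mm tall, 60 g, upright; origin at the lower (pointed) end, z up. Hold it with the TCP 40 mm above the origin, fingers closing on the line from the rack's centre through the egg (neighbours are 10 mm away). Grip at 20 to 25 N: it cracks at 70 N, both fingers added, or if dropped. In a rack place, or absent (None); 3 to 5 are there
- egg2: brown boiled egg, 44 mm across (32 mm above its origin), 58 mm tall, 60 g, upright; origin at the lower (pointed) end, z up. Hold it with the TCP 40 mm above the origin, fingers closing on the line from the rack's centre through the egg (neighbours are 10 mm away). Grip at 20 to 25 N: it cracks at 70 N, both fingers added, or if dropped. In a rack place, or absent (None); 3 to 5 are there
- egg3: brown boiled egg, 44 mm across (32 mm above its origin), 58 mm tall, 60 g, upright; origin at the lower (pointed) end, z up. Hold it with the TCP 40 mm above the origin, fingers closing on the line from the rack's centre through the egg (neighbours are 10 mm away). Grip at 20 to 25 N: it cracks at 70 N, both fingers added, or if dropped. In a rack place, or absent (None); 3 to 5 are there
- egg4: brown boiled egg, 44 mm across (32 mm above its origin), 58 mm tall, 60 g, upright; origin at the lower (pointed) end, z up. Hold it with the TCP 40 mm above the origin, fingers closing on the line from the rack's centre through the egg (neighbours are 10 mm away). Grip at 20 to 25 N: it cracks at 70 N, both fingers added, or if dropped. In a rack place, or absent (None); 3 to 5 are there
- egg5: brown boiled egg, 44 mm across (32 mm above its origin), 58 mm tall, 60 g, upright; origin at the lower (pointed) end, z up. Hold it with the TCP 40 mm above the origin, fingers closing on the line from the rack's centre through the egg (neighbours are 10 mm away). Grip at 20 to 25 N: it cracks at 70 N, both fingers added, or if dropped. In a rack place, or absent (None); 3 to 5 are there
- egg6: brown boiled egg, 44 mm across (32 mm above its origin), 58 mm tall, 60 g, upright; origin at the lower (pointed) end, z up. Hold it with the TCP 40 mm above the origin, fingers closing on the line from the rack's centre through the egg (neighbours are 10 mm away). Grip at 20 to 25 N: it cracks at 70 N, both fingers added, or if dropped. In a rack place, or absent (None); 3 to 5 are there
- mug: white mug, 80 mm across, 92 mm tall, with a handle; a bystander, to be left where it is
- jar: amber jar, 68 mm across, 95 mm tall; a bystander, to be left where it is
- salt: white salt shaker, 42 mm across, 70 mm tall; a bystander, to be left where it is
- pepper: dark wooden pepper mill, 48 mm across, 102 mm tall; a bystander, to be left where it is
- eggcup: white egg cup, 50 mm across, 52 mm tall; not used in this job; a bystander, to be left where it is
- ramekin: small blue bowl, 76 mm across, 42 mm tall; a bystander, to be left where it is
There are look-alikes about, which are no part of the job. What is meant by the lid is not orange or yellow, and is the larger of those in its own colour.

How it is judged:
By the outcome, as a careful person would: the job done as asked, in the order asked, and still so for the second after the job is handed in, with the robot touching nothing.
Of egg1, egg2, egg3, egg4, egg5, egg6 only 3 to 5 are there at a start; the rules pass over those that are not, and their reading is None.
At some moment in a run one of holder, lid may be knocked a few centimetres aside while the robot is not near it.
It also fails if it takes over 210 s, if anything falls off the work surface, if the arm or the gripper's body presses on something with over 40 N, if the wrist force passes 120 N, or if a joint passes its speed limit or range.

## Robot

A 6-joint arm with a two-finger parallel gripper is mounted at the origin on the work surface. World frame = base frame: x ahead of the robot, y to its left, z up, the work surface at z = 0. Lengths are in mm, angles in degrees, forces in N, time in s.
With the tool pointing down it reaches from about 300 to 850 mm from the base axis. Payload 4.2 kg.
Tool frame: the origin (TCP) lies between the finger pads, 19 mm behind the fingertips; this is the grasp point; z points along the fingers, y is the line along which they close (so a half turn about z gives the same grasp; the last joint's range is limited). The gripper opens to 91 mm and grips with 3 to 60 N. Pads are 32 mm wide; open, the fingers measure 118 mm over their backs; the gripper's body (76 mm by 178 mm) begins 60 mm behind the grasp point.
Start: joints at [-70.531, 18.312, 89.639, -0, 72.044, -1.146], TCP at [202.453, -538.195, 232.776] pointing down, gripper open.
Joint ranges: [-177.97, 177.97], [-48.28, 115.42], [12.27, 149.76], [-77.06, 257.06], [2.81, 150.46], [-146.56, 146.56]. Speed limits (degrees/s): [147.25, 147.25, 180, 180, 180, 180].

## Interface

Orientations are given as [roll, pitch, yaw] about the fixed x, y, z axes, in that order (R = Rz(yaw) Ry(pitch) Rx(roll)).
In Python, from workcell import * gives the robot as it stands. The module is installed in compiled form; this text tells all that it offers.
- The arm moves only by the shell command python3 -m crank 'ROWS' [FORCE]. ROWS is JSON, a list of rows, each an object of numbers: "grip": the finger opening in m, from 0 to 0.0912; "x", "y", "z": the shift along the tool's x, y, z in m; "yaw": the turn about the tool's z in rad. In form: [{"grip": .., "x": .., "y": .., "z": .., "yaw": ..}, ...]. A call has exactly 5 rows; each row is the pose to reach, as a shift and turn from the pose commanded when the call began, along the tool's axes at that moment; what a row does not reach only later rows make up. A row lasts 1/12 s, in which the tool goes at most 41.7 mm and 7.16 degrees, less where a joint would pass 70% of its speed; a pose out of reach is approached as far as the arm can. A call with a gripper value outside its range is refused whole. The fingers move at their own pace and stop on an object; FORCE is the grip in N (left out, the last holds). Time passes only in rows, so rows that repeat a pose let the fingers close, or fill a call up. It gives the time, the measured TCP pose, the force, the opening and the grip force at its end, in the units of the state.
- state(): the state, without advancing time (a new reading comes with each control period).
- grab_frame(name): name is "scene" or "top"; returns the picture (384x512x3 uint8, red, green, blue); there is no depth.
- camera_model(name): a dict with "intrinsics" (3x3 intrinsics, pixels), "R" (3x3) and "t" (3): a world point X has camera coordinates R X + t. Camera axes: x right, y down, z forward; pixel columns grow to the right and rows downward; lengths in mm; the calibration is good to about 2 mm. A picture is of the moment at which its call begins. camera_model takes no time and is no camera call.
- job_done(): hands the job in; it is judged then, once.
The state is a dict: "time_s": time; "qpos": joint angles; "qvel": joint speeds; "effort": joint torques, N m; "ee_pos": TCP position; "ee_rot": TCP orientation; "force": force on the tool from outside, world axes, zero at the start; "torque": the same for the moment, N m; "gripper_width": finger opening in mm; "gripper_force": force on a finger pad.
Only numpy, scipy, OpenCV 4.12 (cv2) and the standard library are available. Lean on these libraries where they do the work, as an engineer would, in place of code of your own. Each camera call takes 0.05 s, during which the arm holds its last target. There are 200 camera calls.

## Working session

There is one attempt and no reset: what is moved stays moved. The work goes in short steps, Python scripts to look and compute and a shell command to move; the robot and the scene stay as the last step left them, time stands still between calls to the robot, and variables do not carry over. Pictures are saved under pics/ and viewed, at most 14 in all, crops included, and the job is handed in when it is done.

```bash
mkdir -p pics; python3 - <<'E'
from workcell import *
import cv2
print(state())
for n in("scene","top"):
    f=grab_frame(n); cv2.imwrite(f"pics/{n}0.png",cv2.resize(f[:,:,::-1],(800,600),interpolation=cv2.INTER_CUBIC)); cv2.imwrite(f"raw_{n}.png",f[:,:,::-1]); print(camera_model(n))
E
```

```text
{'time_s': 0.0, 'qpos': array([-7.05307411e+01,  1.83517877e+01,  8.97058391e+01, -1.86185638e-03,
        7.20412729e+01, -1.14456487e+00]), 'qvel': array([ 0.01120533, -0.03447799, -0.0387718 ,  0.10411902,  0.07193835,
        0.09382406]), 'effort': array([ 1.32293935e-04, -4.12456083e+01, -2.31970793e+01,  7.28810183e-02,
        4.58734052e-02, -1.25587253e-04]), 'ee_pos': array([ 202.29165863, -537.75560279,  231.92260056]), 'ee_rot': array([-1.79901085e+02, -2.05730855e-04,  2.06143992e+01]), 'force': array([ 0.09669853, -0.11209002,  0.44623766]), 'torque': array([ 0.03124845, -0.02294095, -0.02726803]), 'gripper_force': 0.0, 'gripper_width': 91.1942836446779}
{'intrinsics': array([[360.76148362,   0.        , 256.34022816],
       [  0.        , 360.76148362, 187.90515321],
       [  0.        ,   0.        ,   1.        ]]), 'R': array([[-0.43252986,  0.901484  ,  0.01563689],
       [ 0.67930803,  0.3372359 , -0.65177646],
       [-0.59283937, -0.27129052, -0.75824992]]), 't': array([ 246.4208289 , -261.36355547, 1389.19359703])}
{'intrinsics': array([[478.72792325,   0.        , 260.18287657],
       [  0.        , 478.72792325, 190.4690612 ],
       [  0.        ,   0.        ,   1.        ]]), 'R': array([[-0.01815746, -0.99977301,  0.01114653],
       [-0.9975312 ,  0.0173581 , -0.06804558],
       [ 0.06783665, -0.01235454, -0.99761994]]), 't': array([ -17.4137567 ,  521.95690318, 1422.99066927])}
```

View pics/top0.png

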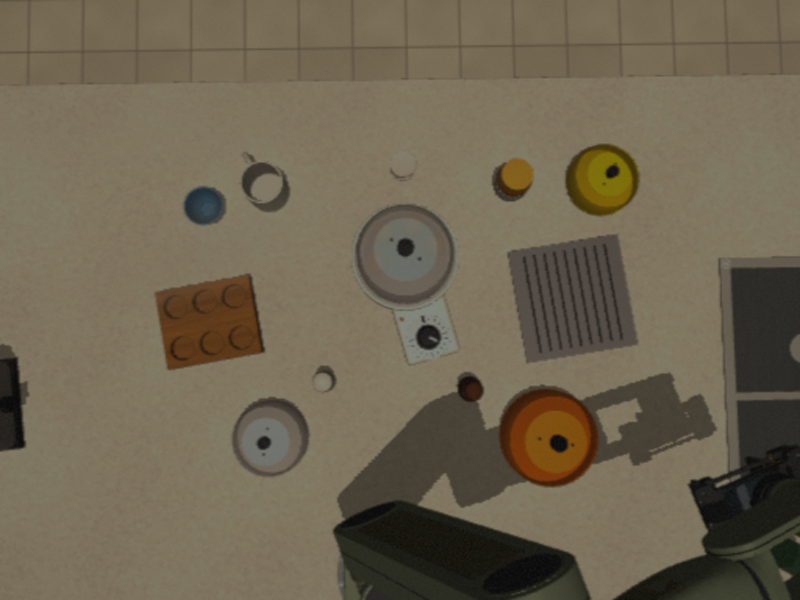

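View pics/scene0.png

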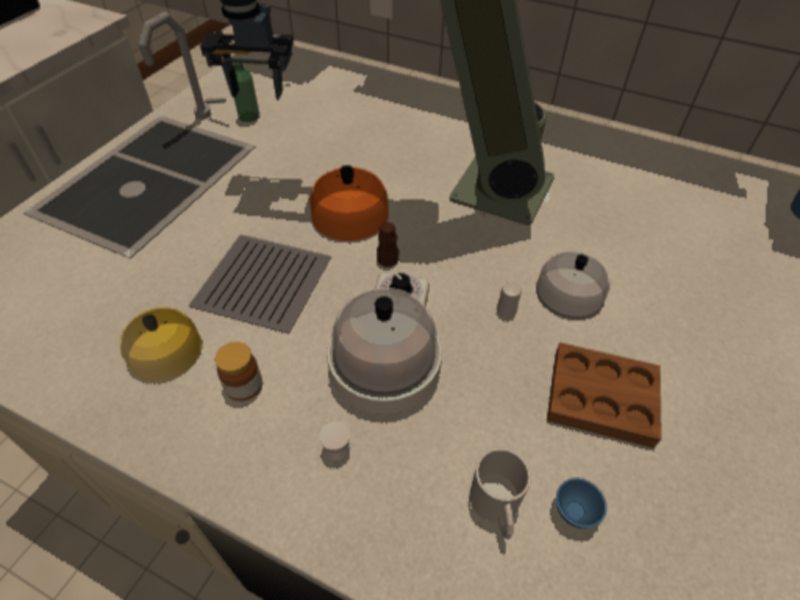

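Top view (800x600 picture): clear lid on the cooker at (405,250), a smaller clear lid at (270,437), an orange one at (550,437) and a yellow one at (603,180). The lid meant is at (405,250), being the larger clear one and closed on the cooker. The timer knob is at (428,337), the holder at (210,322) and the mat at (572,298). I'll confirm the lid in a crop and measure.

```bash
cat > h.py <<'E'
import numpy as np, cv2
from workcell import *
def ray(n,uv):
    c=camera_model(n);K,R,t=c["intrinsics"],c["R"],c["t"]
    return -R.T@t, R.T@np.linalg.solve(K,[uv[0],uv[1],1.])
def plane(n,uv,z):
    o,d=ray(n,uv); return o+d*(z-o[2])/d[2]
def proj(n,X):
    c=camera_model(n); p=c["intrinsics"]@(c["R"]@np.array(X,float)+c["t"]); return p[:2]/p[2]
def tri(a,b):
    (o1,d1),(o2,d2)=ray("top",a),ray("scene",b)
    s=np.linalg.lstsq(np.c_[d1,-d2],o2-o1,rcond=None)[0]
    p,q=o1+d1*s[0],o2+d2*s[1]; return (p+q)/2,np.linalg.norm(p-q)
def blobs(m,amin=20):
    n,_,st,ce=cv2.connectedComponentsWithStats(m.astype(np.uint8)); return [(st[i,4],ce[i].round(1),st[i,:4]) for i in range(1,n) if st[i,4]>=amin]
def go(x,y,z,yaw=None,):
    """shift in tool axes from the measured pose (m), turn in rad"""
    s=state();p=s["ee_pos"];w=np.radians(s["ee_rot"][2]);d=np.array([x,y,z])-p
    r=[d[0]*np.cos(w)+d[1]*np.sin(w), d[0]*np.sin(w)-d[1]*np.cos(w), -d[2]]
    dy=None if yaw is None else (np.degrees(w)-yaw+90)%180-90
    print("shift m",np.round(np.array(r)/1000,4),"yaw",None if dy is None else round(np.radians(dy),3),"now",p.round(1),round(np.degrees(w),1))
E
python3 - <<'E'
from h import *
t=cv2.imread("raw_top.png");s=cv2.imread("raw_scene.png")
c=cv2.resize(t[120:245,210:310],(480,600),interpolation=cv2.INTER_CUBIC)
c2=cv2.resize(s[165:275,200:290],(320,391),interpolation=cv2.INTER_CUBIC)
o=np.zeros((600,800,3),np.uint8);o[:,:480]=c;o[:391,480:]=c2;cv2.imwrite("pics/crop1.png",o)
for n,im in(("top",t),("scene",s)):
    g=im.max(2); print(n,"dark",[b for b in blobs(g<45,12) if 150<b[1][0]<400 and b[1][1]>90])
    h=cv2.cvtColor(im,cv2.COLOR_BGR2HSV)
    m=(h[...,0]>4)&(h[...,0]<14)&(h[...,1]>140)&(h[...,2]>45)
    print("wood",blobs(m,150))
    for b in blobs(m,500):
        x,y,w,hh=b[2]; mm=np.zeros(m.shape,np.uint8);mm[y:y+hh,x:x+w]=m[y:y+hh,x:x+w]
        k=max(cv2.findContours(mm,0,2)[0],key=cv2.contourArea);print(cv2.boxPoints(cv2.minAreaRect(k)).round(1).tolist())
# mat
print("greys at mat, counter", t[190,350:358].tolist(), t[150,420].tolist(), t[180,365:370].tolist())
E
```

```text
top dark [(np.int32(41), array([391.4, 109.3]), array([388, 106,   8,   8], dtype=int32)), (np.int32(79), array([258.9, 158. ]), array([255, 153,   9,  11], dtype=int32)), (np.int32(140), array([273.1, 215. ]), array([267, 208,  14,  15], dtype=int32)), (np.int32(106), array([298.3, 247.3]), array([293, 241,  14,  16], dtype=int32)), (np.int32(83), array([357.2, 283.4]), array([352, 279,  11,  10], dtype=int32)), (np.int32(42), array([168.2, 283. ]), array([165, 280,   8,   7], dtype=int32)), (np.int32(6056), array([285.7, 354.8]), array([214, 320, 154,  64], dtype=int32))]
wood [(np.int32(1782), array([347.7, 277.7]), array([320, 249,  63,  63], dtype=int32))]
[[307.0, 278.0], [349.5, 235.5], [394.5, 280.5], [352.0, 323.0]]
scene dark [(np.int32(75), array([221.7, 111.6]), array([218, 107,   8,  11], dtype=int32)), (np.int32(243), array([247.7, 159.2]), array([242, 148,  13,  23], dtype=int32)), (np.int32(52), array([371.4, 167.6]), array([368, 164,   8,   9], dtype=int32)), (np.int32(94), array([256.9, 181.2]), array([250, 176,  14,  11], dtype=int32)), (np.int32(133), array([245.2
[... 227 characters left out ...]
np.int32(3481), array([387.6, 252.6]), array([351, 220,  72,  66], dtype=int32)), (np.int32(173), array([153.1, 240.5]), array([139, 229,  25,  18], dtype=int32))]
[[193.1999969482422, 112.4000015258789], [242.1999969482422, 102.0999984741211], [251.89999389648438, 148.1999969482422], [202.89999389648438, 158.5]]
[[346.20001220703125, 268.8999938964844], [357.79998779296875, 219.3000030517578], [431.8999938964844, 236.6999969482422], [420.29998779296875, 286.20001220703125]]
greys at mat, counter [[71, 78, 85], [69, 76, 83], [61, 67, 73], [47, 52, 55], [61, 68, 72], [71, 77, 83], [70, 77, 84], [72, 78, 86]] [97, 118, 129] [[50, 56, 60], [68, 75, 82], [70, 78, 85], [69, 77, 84], [69, 75, 83]]
```

View pics/crop1.png

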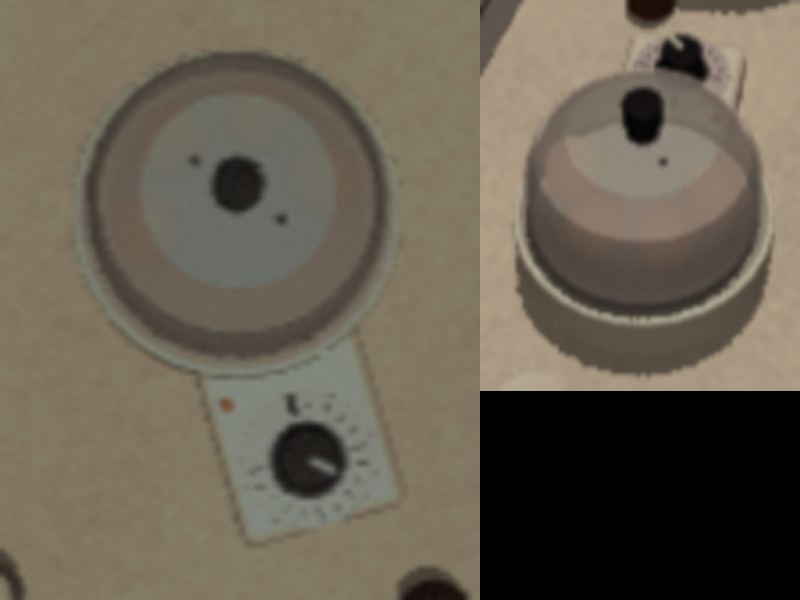

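The crop confirms it: large clear dome on the cooker, its black knob at crop (238,184). The timer pointer goes right and slightly down, about 130° clockwise from the broad mark at crop (292,403).

```bash
python3 - <<'E'
from h import *
t=cv2.imread("raw_top.png");s=cv2.imread("raw_scene.png")
for n in("top","scene"):
    o,_=ray(n,(0,0));print(n,"cam",o.round())
P,e=tri((258.9,158.0),(245.2,195.5));print("lidknob",P.round(1),e.round(1))
P,e=tri((273.1,215.5),(257,180));print("timer",P.round(1),e.round(1), "at z75:",plane("top",(273.6,215.6),75).round(1))
c=plane("top",(259.4,164.6),60);print("cooker rim centre",c.round(1))
k=plane("top",(274.3,215.9),75)
for a in((76,214),(398,214),(237,50),(237,378)): print(np.linalg.norm(plane("top",(a[0]/4.8+210,a[1]/4.8+120),60)-c).round(1),end=" ")
a,b=[plane("top",(x/4.8+210,y/4.8+120),45) for x,y in((397,497),(248,543))];print("\ndeck width",np.linalg.norm(a-b).round(1),"x dir",np.degrees(np.arctan2(*(b-a)[[1,0]])).round(1)-90, "knob->cooker dir/dist",np.degrees(np.arctan2(*(c-k)[[1,0]])).round(1),np.linalg.norm((c-k)[:2]).round(1))
ks=[plane("top",(x/4.8+210,y/4.8+120),75) for x,y in((310,460),(334,470))];print("pointer dir",np.degrees(np.arctan2(*(ks[1]-ks[0])[[1,0]])).round(1))
h=cv2.cvtColor(t,cv2.COLOR_BGR2HSV)
print("wood hsv",h[205,110:160:6].tolist())
m=((h[...,0]<15)&(h[...,1]>110)); m[:, 200:]=0
k=max(cv2.findContours(m.astype(np.uint8),0,2)[0],key=cv2.contourArea);bx=cv2.boxPoints(cv2.minAreaRect(k));print("holder px",bx.round(1).tolist())
W=[plane("top",p,34)for p in bx];print(np.round(W,1).tolist(),[np.linalg.norm(W[i]-W[i-1]).round(1) for i in range(4)],"c",np.mean(W,0).round(1))
hs=[[(177,306),(205,300),(235,295),(182,347),(212,342),(241,337)],[]]
W=[plane("top",np.array(p)/1.5625,34) for p in hs[0]];print("hollows",np.round(W,0).tolist(),np.mean(W,0).round(1))
S=[(641,377),(608,369),(576,360),(639,415),(606,407),(573,400)]
for S2 in(S,S[3:]+S[:3],S[::-1],(S[3:]+S[:3])[::-1]): print([ (tri(np.array(p)/1.5625,np.array(q)/1.5625)[0][2].round(),tri(np.array(p)/1.5625,np.array(q)/1.5625)[1].round(1)) for p,q in zip(hs[0],S2)])
mm=((h[...,1]<45)&(h[...,2]<95)&(h[...,2]>30)).astype(np.uint8);mm[:, :315]=0;mm[:,415:]=0;mm[:140]=0;mm[240:]=0
mm=cv2.morphologyEx(mm,cv2.MORPH_OPEN,np.ones((3,3)));mm=cv2.morphologyEx(mm,cv2.MORPH_CLOSE,np.ones((5,5)))
k=max(cv2.findContours(mm,0,2)[0],key=cv2.contourArea);bx=cv2.boxPoints(cv2.minAreaRect(k));W=[plane("top",p,4)for p in bx]
print("mat px",bx.round(1).tolist(),[np.linalg.norm(W[i]-W[i-1]).round(1) for i in range(4)],"c",np.mean(W,0).round(1))
E
```

```text
top cam [ 424.   -9. 1455.]
scene cam [1108.  243.  879.]
lidknob [597.3 -21.9 181.2] 1.9
timer [444.3 -60.8  67.5] 3.0 at z75: [444.5 -63.3  75. ]
cooker rim centre [594.8 -25.3  60. ]
98.4 98.4 101.3 100.3 
deck width 95.5 x dir 16.0 knob->cooker dir/dist 14.8 156.4
pointer dir -113.6
wood hsv [[13, 172, 92], [14, 179, 94], [14, 191, 91], [14, 187, 94], [14, 187, 98], [14, 187, 98], [14, 185, 95], [13, 175, 93], [13, 180, 98]]
holder px [[98.0, 186.89999389648438], [159.10000610351562, 175.39999389648438], [168.39999389648438, 224.89999389648438], [107.19999694824219, 236.3000030517578]]
[[539.5, 454.4, 34.0], [570.6, 273.5, 34.0], [423.3, 246.7, 34.0], [392.9, 426.5, 34.0]] [np.float64(149.2), np.float64(183.6), np.float64(149.7), np.float64(182.3)] c [481.6 350.3  34. ]
hollows [[512.0, 409.0, 34.0], [523.0, 356.0, 34.0], [531.0, 299.0, 34.0], [434.0, 399.0, 34.0], [443.0, 343.0, 34.0], [451.0, 288.0, 34.0]] [482.3 349.2  34. ]
[(np.float64(124.0), np.float64(5.5)), (np.float64(126.0), np.float64(5.1)), (np.float64(128.0), np.float64(8.4)), (np.float64(-76.0), np.float64(7.2)), (
[... 311 characters left out ...]
53.0), np.float64(98.7)), (np.float64(35.0), np.float64(6.4)), (np.float64(48.0), np.float64(114.3)), (np.float64(64.0), np.float64(102.7)), (np.float64(33.0), np.float64(6.0)), (np.float64(42.0), np.float64(115.1))]
[(np.float64(148.0), np.float64(91.7)), (np.float64(126.0), np.float64(5.1)), (np.float64(134.0), np.float64(106.4)), (np.float64(-48.0), np.float64(111.3)), (np.float64(-78.0), np.float64(7.6)), (np.float64(-62.0), np.float64(124.7))]
mat px [[385.79998779296875, 174.5], [394.79998779296875, 170.89999389648438], [403.20001220703125, 191.89999389648438], [394.20001220703125, 195.5]] [np.float64(68.9), np.float64(29.8), np.float64(68.9), np.float64(29.7)] c [ 537.6 -437.     4. ]
```

```bash
M="python3 -m crank"
$M '[{"x":0.026,"y":-0.024},{"x":0.052,"y":-0.048},{"x":0.079,"y":-0.072},{"x":0.105,"y":-0.096},{"x":0.131,"y":-0.120}]' >/dev/null
$M '[{"x":0.026,"y":-0.024},{"x":0.052,"y":-0.048},{"x":0.079,"y":-0.072},{"x":0.105,"y":-0.096},{"x":0.131,"y":-0.120}]' >/dev/null
$M '[{"x":0.026,"y":-0.024},{"x":0.052,"y":-0.048},{"x":0.079,"y":-0.072},{"x":0.105,"y":-0.096},{"x":0.132,"y":-0.119}]'
$M '[{"yaw":0.12,"grip":0.07},{"yaw":0.24},{"yaw":0.36},{"yaw":0.48},{"yaw":0.60}]' 15
$M '[{"yaw":0.11,"z":0.01},{"yaw":0.11,"z":0.03},{"yaw":0.11,"z":0.05},{"yaw":0.11,"z":0.06},{"yaw":0.11,"z":0.06}]'
python3 - <<'E'
from h import *
go(445.5,-63.5,70,-20)
W=[plane("top",np.array(p)/1.5625,4) for p in((508,251),(617,235),(637,343),(528,361))]
print("mat",np.round(W,0).tolist(),np.mean(W,0).round(1),[np.linalg.norm(W[i]-W[i-1]).round() for i in range(4)])
E
```

```text
shift m [ 0.3946 -0.3583  0.162 ] yaw 0.709 now [ 202.3 -537.8  232. ] 20.6
mat [[610.0, -227.0, 4.0], [638.0, -442.0, 4.0], [426.0, -473.0, 4.0], [395.0, -260.0, 4.0]] [ 517.6 -350.5    4. ] [np.float64(218.0), np.float64(217.0), np.float64(214.0), np.float64(215.0)]validation failed for argument at $[0]...
validation failed for argument at $[0]...
validation failed for argument at $[0]...
validation failed for argument at $[0]...
validation failed for argument at $[0]...
```

```bash
M="python3 -m crank"
$M '[{"grip":0.09,"x":0.026,"y":-0.024,"z":0,"yaw":0},{"grip":0.09,"x":0.052,"y":-0.048,"z":0,"yaw":0},{"grip":0.09,"x":0.079,"y":-0.072,"z":0,"yaw":0},{"grip":0.09,"x":0.105,"y":-0.096,"z":0,"yaw":0},{"grip":0.09,"x":0.131,"y":-0.120,"z":0,"yaw":0}]' 15
python3 -c "
from h import *
go(445.5,-63.5,70,-20)"
```

```text
time_s: 0.52
ee_pos: [283.0, -378.0, 232.3]
ee_rot: [-180.0, 0.0, 20.6]
force: [0.4, -0.5, 0.1]
gripper_width: 90.1
gripper_force: 0.0
shift m [ 0.2626 -0.2374  0.1623] yaw 0.708 now [ 283.  -378.   232.3] 20.6
```

```bash
M="python3 -m crank"
$M '[{"grip":0.07,"x":0.026,"y":-0.024,"z":0,"yaw":0},{"grip":0.07,"x":0.052,"y":-0.048,"z":0,"yaw":0},{"grip":0.07,"x":0.079,"y":-0.072,"z":0,"yaw":0},{"grip":0.07,"x":0.105,"y":-0.096,"z":0,"yaw":0},{"grip":0.07,"x":0.131,"y":-0.119,"z":0,"yaw":0}]' >/dev/null
$M '[{"grip":0.07,"x":0.026,"y":-0.024,"z":0,"yaw":0},{"grip":0.07,"x":0.052,"y":-0.048,"z":0,"yaw":0},{"grip":0.07,"x":0.079,"y":-0.072,"z":0,"yaw":0},{"grip":0.07,"x":0.105,"y":-0.096,"z":0,"yaw":0},{"grip":0.07,"x":0.131,"y":-0.118,"z":0,"yaw":0}]' >/dev/null
$M '[{"grip":0.07,"x":0,"y":0,"z":0.01,"yaw":0.12},{"grip":0.07,"x":0,"y":0,"z":0.03,"yaw":0.24},{"grip":0.07,"x":0,"y":0,"z":0.05,"yaw":0.36},{"grip":0.07,"x":0,"y":0,"z":0.06,"yaw":0.48},{"grip":0.07,"x":0,"y":0,"z":0.06,"yaw":0.60}]' >/dev/null
$M '[{"grip":0.07,"x":0,"y":0,"z":0,"yaw":0.11},{"grip":0.07,"x":0,"y":0,"z":0,"yaw":0.11},{"grip":0.07,"x":0,"y":0,"z":0,"yaw":0.11},{"grip":0.07,"x":0,"y":0,"z":0,"yaw":0.11},{"grip":0.07,"x":0,"y":0,"z":0,"yaw":0.11}]'
python3 -c "
from h import *
go(445.5,-63.5,70,-20)"
```

```text
time_s: 2.18
ee_pos: [444.6, -65.7, 172.8]
ee_rot: [180.0, -0.0, -20.0]
force: [0.6, 0.3, -0.7]
gripper_width: 69.6
gripper_force: 0.0
shift m [ 1.000e-04 -2.400e-03  1.028e-01] yaw 0.0 now [444.6 -65.7 172.8] -20.0
```

Descend, close, turn about 65° anticlockwise (tool yaw negative).

```bash
M="python3 -m crank"
$M '[{"grip":0.07,"x":0,"y":-0.002,"z":0.03,"yaw":0},{"grip":0.07,"x":0,"y":-0.002,"z":0.06,"yaw":0},{"grip":0.07,"x":0,"y":-0.002,"z":0.08,"yaw":0},{"grip":0.07,"x":0,"y":-0.002,"z":0.095,"yaw":0},{"grip":0.07,"x":0,"y":-0.002,"z":0.102,"yaw":0}]'
$M '[{"grip":0.02,"x":0,"y":0,"z":0,"yaw":0},{"grip":0.02,"x":0,"y":0,"z":0,"yaw":0},{"grip":0.02,"x":0,"y":0,"z":0,"yaw":0},{"grip":0.02,"x":0,"y":0,"z":0,"yaw":0},{"grip":0.02,"x":0,"y":0,"z":0,"yaw":0}]' 15
```

```text
time_s: 2.6
ee_pos: [444.0, -63.6, 69.0]
ee_rot: [180.0, 0.2, -20.0]
force: [-0.8, -0.4, 0.1]
gripper_width: 70.2
gripper_force: 0.0
time_s: 3.02
ee_pos: [446.0, -63.9, 71.6]
ee_rot: [-180.0, -0.1, -20.1]
force: [0.8, 1.0, -0.7]
gripper_width: 39.5
gripper_force: 0.0
```

```bash
M="python3 -m crank"
$M '[{"grip":0.02,"x":0,"y":0,"z":0,"yaw":0},{"grip":0.02,"x":0,"y":0,"z":0,"yaw":0},{"grip":0.02,"x":0,"y":0,"z":0,"yaw":0},{"grip":0.02,"x":0,"y":0,"z":0,"yaw":0},{"grip":0.02,"x":0,"y":0,"z":0,"yaw":0}]' 15
$M '[{"grip":0.02,"x":0,"y":0,"z":0,"yaw":-0.11},{"grip":0.02,"x":0,"y":0,"z":0,"yaw":-0.22},{"grip":0.02,"x":0,"y":0,"z":0,"yaw":-0.33},{"grip":0.02,"x":0,"y":0,"z":0,"yaw":-0.44},{"grip":0.02,"x":0,"y":0,"z":0,"yaw":-0.55}]'
$M '[{"grip":0.02,"x":0,"y":0,"z":0,"yaw":-0.11},{"grip":0.02,"x":0,"y":0,"z":0,"yaw":-0.22},{"grip":0.02,"x":0,"y":0,"z":0,"yaw":-0.33},{"grip":0.02,"x":0,"y":0,"z":0,"yaw":-0.44},{"grip":0.02,"x":0,"y":0,"z":0,"yaw":-0.55}]'
$M '[{"grip":0.02,"x":0,"y":0,"z":0,"yaw":-0.1},{"grip":0.02,"x":0,"y":0,"z":0,"yaw":-0.1},{"grip":0.07,"x":0,"y":0,"z":0,"yaw":-0.1},{"grip":0.07,"x":0,"y":0,"z":0,"yaw":-0.1},{"grip":0.07,"x":0,"y":0,"z":0,"yaw":-0.1}]'
$M '[{"grip":0.07,"x":0,"y":0,"z":0,"yaw":0},{"grip":0.07,"x":0,"y":0,"z":0,"yaw":0.12},{"grip":0.07,"x":0,"y":0,"z":0,"yaw":0.24},{"grip":0.07,"x":0,"y":0,"z":0,"yaw":0.36},{"grip":0.07,"x":0,"y":0,"z":0,"yaw":0.48}]'
```

```text
time_s: 3.43
ee_pos: [445.7, -64.4, 71.5]
ee_rot: [180.0, -0.1, -20.0]
force: [-1.1, -3.4, 5.6]
gripper_width: 35.5
gripper_force: 15.0
time_s: 3.85
ee_pos: [445.7, -63.9, 71.5]
ee_rot: [180.0, -0.1, 11.7]
force: [-1.2, -1.3, 6.3]
gripper_width: 35.9
gripper_force: 15.0
time_s: 4.27
ee_pos: [445.5, -63.5, 71.5]
ee_rot: [180.0, -0.1, 43.2]
force: [-2.2, -0.1, 7.6]
gripper_width: 35.3
gripper_force: 15.0
time_s: 4.68
ee_pos: [445.3, -63.7, 70.6]
ee_rot: [-180.0, -0.0, 48.7]
force: [0.3, -0.1, 0.0]
gripper_width: 53.0
gripper_force: 0.0
time_s: 5.1
ee_pos: [445.2, -63.8, 70.6]
ee_rot: [-180.0, 0.0, 20.8]
force: [-0.6, -0.4, 0.2]
gripper_width: 69.5
gripper_force: 0.0
```

```bash
M="python3 -m crank"
$M '[{"grip":0.07,"x":0,"y":0,"z":0,"yaw":0.12},{"grip":0.07,"x":0,"y":0,"z":0,"yaw":0.24},{"grip":0.07,"x":0,"y":0,"z":0,"yaw":0.36},{"grip":0.05,"x":0,"y":0,"z":0,"yaw":0.48},{"grip":0.03,"x":0,"y":0,"z":0,"yaw":0.60}]'
$M '[{"grip":0.02,"x":0,"y":0,"z":0,"yaw":0.12},{"grip":0.02,"x":0,"y":0,"z":0,"yaw":0.12},{"grip":0.02,"x":0,"y":0,"z":0,"yaw":0.12},{"grip":0.02,"x":0,"y":0,"z":0,"yaw":0.12},{"grip":0.02,"x":0,"y":0,"z":0,"yaw":0.12}]' 15
$M '[{"grip":0.02,"x":0,"y":0,"z":0,"yaw":0},{"grip":0.02,"x":0,"y":0,"z":0,"yaw":-0.11},{"grip":0.02,"x":0,"y":0,"z":0,"yaw":-0.22},{"grip":0.02,"x":0,"y":0,"z":0,"yaw":-0.33},{"grip":0.02,"x":0,"y":0,"z":0,"yaw":-0.44}]'
$M '[{"grip":0.02,"x":0,"y":0,"z":0,"yaw":-0.10},{"grip":0.02,"x":0,"y":0,"z":0,"yaw":-0.20},{"grip":0.02,"x":0,"y":0,"z":0,"yaw":-0.30},{"grip":0.02,"x":0,"y":0,"z":0,"yaw":-0.40},{"grip":0.02,"x":0,"y":0,"z":0,"yaw":-0.50}]'
python3 -c "
from h import *
s=state();print(s['torque'],s['qpos'][5])"
```

```text
time_s: 5.52
ee_pos: [445.2, -63.8, 70.6]
ee_rot: [-180.0, 0.0, -13.5]
force: [-0.4, 0.1, -0.2]
gripper_width: 59.5
gripper_force: 0.0
time_s: 5.93
ee_pos: [445.1, -64.2, 70.7]
ee_rot: [179.9, 0.0, -19.9]
force: [-0.9, -3.2, 0.3]
gripper_width: 35.5
gripper_force: 15.0
time_s: 6.35
ee_pos: [445.1, -64.1, 70.7]
ee_rot: [180.0, 0.0, 5.5]
force: [-1.2, -2.6, 0.3]
gripper_width: 35.9
gripper_force: 15.0
time_s: 6.77
ee_pos: [445.0, -63.9, 70.7]
ee_rot: [-180.0, 0.0, 34.1]
force: [-1.5, -1.4, -0.1]
gripper_width: 35.5
gripper_force: 15.0
[-0.32663612  0.10441658 -0.08422659] 46.27790026051284
```

```bash
M="python3 -m crank"; T="from workcell import *;print(state()['torque'],state()['ee_rot'])"
$M '[{"grip":0.02,"x":0,"y":0,"z":0,"yaw":-0.03},{"grip":0.02,"x":0,"y":0,"z":0,"yaw":-0.06},{"grip":0.02,"x":0,"y":0,"z":0,"yaw":-0.09},{"grip":0.02,"x":0,"y":0,"z":0,"yaw":-0.09},{"grip":0.02,"x":0,"y":0,"z":0,"yaw":-0.09}]' >/dev/null; python3 -c "$T"
$M '[{"grip":0.02,"x":0,"y":0,"z":0,"yaw":-0.03},{"grip":0.02,"x":0,"y":0,"z":0,"yaw":-0.06},{"grip":0.02,"x":0,"y":0,"z":0,"yaw":-0.09},{"grip":0.02,"x":0,"y":0,"z":0,"yaw":-0.09},{"grip":0.02,"x":0,"y":0,"z":0,"yaw":-0.09}]' >/dev/null; python3 -c "$T"
$M '[{"grip":0.02,"x":0,"y":0,"z":0,"yaw":-0.03},{"grip":0.02,"x":0,"y":0,"z":0,"yaw":-0.06},{"grip":0.02,"x":0,"y":0,"z":0,"yaw":-0.09},{"grip":0.02,"x":0,"y":0,"z":0,"yaw":-0.09},{"grip":0.02,"x":0,"y":0,"z":0,"yaw":-0.09}]' >/dev/null; python3 -c "$T"
```

```text
[-0.4174395   0.20773284  0.03601906] [-1.79987367e+02  3.11169489e-02  3.89479757e+01]
[-0.36032395  0.16675527 -0.12063565] [-1.79979973e+02  1.30511440e-02  4.40302981e+01]
[ 0.31767744 -0.00069933 -0.25179729] [-1.79985011e+02 -5.22563498e-02  4.91522845e+01]
```

```bash
M="python3 -m crank"
$M '[{"grip":0.02,"x":0,"y":0,"z":0,"yaw":-0.04},{"grip":0.02,"x":0,"y":0,"z":0,"yaw":-0.04},{"grip":0.08,"x":0,"y":0,"z":0,"yaw":-0.04},{"grip":0.08,"x":0,"y":0,"z":0,"yaw":-0.04},{"grip":0.08,"x":0,"y":0,"z":0,"yaw":-0.04}]'
$M '[{"grip":0.08,"x":0,"y":0,"z":0,"yaw":0},{"grip":0.08,"x":0,"y":0,"z":-0.04,"yaw":0},{"grip":0.08,"x":0,"y":0,"z":-0.08,"yaw":0},{"grip":0.08,"x":0,"y":0,"z":-0.12,"yaw":0},{"grip":0.08,"x":0,"y":0,"z":-0.16,"yaw":0}]' >/dev/null
$M '[{"grip":0.08,"x":-0.02,"y":0.03,"z":0,"yaw":0},{"grip":0.08,"x":-0.04,"y":0.06,"z":0,"yaw":0},{"grip":0.08,"x":-0.06,"y":0.09,"z":0,"yaw":0},{"grip":0.08,"x":-0.08,"y":0.12,"z":0,"yaw":0},{"grip":0.08,"x":-0.10,"y":0.15,"z":0,"yaw":0}]'
python3 - <<'E'
from h import *
f=grab_frame("top")[:,:,::-1];g=grab_frame("scene")[:,:,::-1]
cv2.imwrite("raw_top.png",f);cv2.imwrite("raw_scene.png",g)
o=np.zeros((480,800,3),np.uint8);o[:,:400]=cv2.resize(f[180:240,250:300],(400,480),interpolation=cv2.INTER_CUBIC)
o[:,400:]=cv2.resize(g[160:208,230:270],(400,480),interpolation=cv2.INTER_CUBIC);cv2.imwrite("pics/crop2.png",o)
for n,im in(("top",f),("scene",g)): print(n,[b for b in blobs(im.max(2)<45,12) if 200<b[1][0]<300 and 90<b[1][1]<240])
E
```

```text
time_s: 8.43
ee_pos: [445.5, -63.9, 70.9]
ee_rot: [180.0, 0.0, 51.5]
force: [-0.2, -0.9, -0.7]
gripper_width: 52.9
gripper_force: 0.0
time_s: 9.27
ee_pos: [500.8, -237.1, 230.9]
ee_rot: [180.0, 0.0, 51.5]
force: [1.1, 0.1, -1.0]
gripper_width: 79.9
gripper_force: 0.0
top [(np.int32(78), array([259. , 157.9]), array([255, 153,   9,  11], dtype=int32)), (np.int32(154), array([274.2, 215.9]), array([267, 208,  15,  16], dtype=int32))]
scene [(np.int32(262), array([247.5, 157.3]), array([242, 144,  12,  26], dtype=int32)), (np.int32(96), array([256.7, 180.4]), array([250, 175,  14,  12], dtype=int32)), (np.int32(130), array([245.2, 196.9]), array([240, 190,  11,  15], dtype=int32))]
```

View pics/crop2.png

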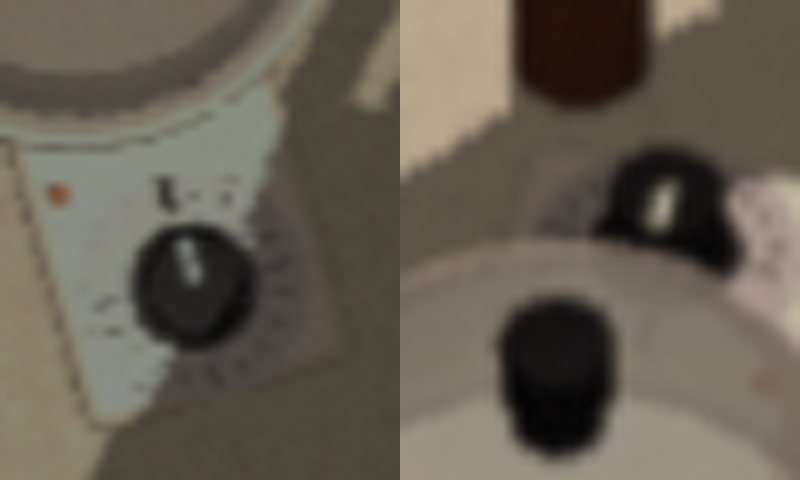

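Pointer at crop (190,262) lies in line with the broad mark at (168,195), so the timer is at the zero stop. Now the lid.

```bash
M="python3 -m crank"
$M '[{"grip":0.07,"x":0.03,"y":-0.008,"z":-0.005,"yaw":0},{"grip":0.07,"x":0.06,"y":-0.015,"z":-0.01,"yaw":0},{"grip":0.07,"x":0.09,"y":-0.022,"z":-0.01,"yaw":0},{"grip":0.07,"x":0.12,"y":-0.030,"z":-0.01,"yaw":0},{"grip":0.07,"x":0.15,"y":-0.038,"z":-0.01,"yaw":0}]' >/dev/null
$M '[{"grip":0.07,"x":0.03,"y":-0.008,"z":0,"yaw":0},{"grip":0.07,"x":0.06,"y":-0.016,"z":0,"yaw":0},{"grip":0.07,"x":0.077,"y":-0.020,"z":0,"yaw":0},{"grip":0.07,"x":0.077,"y":-0.020,"z":0,"yaw":0},{"grip":0.07,"x":0.077,"y":-0.020,"z":0,"yaw":0}]'
$M '[{"grip":0.07,"x":0,"y":0,"z":0.02,"yaw":0},{"grip":0.07,"x":0,"y":0,"z":0.04,"yaw":0},{"grip":0.07,"x":0,"y":0,"z":0.05,"yaw":0},{"grip":0.07,"x":0,"y":0,"z":0.055,"yaw":0},{"grip":0.07,"x":0,"y":0,"z":0.058,"yaw":0}]'
$M '[{"grip":0.02,"x":0,"y":0,"z":0,"yaw":0},{"grip":0.02,"x":0,"y":0,"z":0,"yaw":0},{"grip":0.02,"x":0,"y":0,"z":0,"yaw":0},{"grip":0.02,"x":0,"y":0,"z":0,"yaw":0},{"grip":0.02,"x":0,"y":0,"z":0,"yaw":0}]' 25
$M '[{"grip":0.02,"x":0,"y":0,"z":0,"yaw":0},{"grip":0.02,"x":0,"y":0,"z":0,"yaw":0},{"grip":0.02,"x":0,"y":0,"z":0,"yaw":0},{"grip":0.02,"x":0,"y":0,"z":0,"yaw":0},{"grip":0.02,"x":0,"y":0,"z":0,"yaw":0}]'
python3 -c "
from h import *
go(517.6,-350.5,240,51.5)"
```

```text
time_s: 10.2
ee_pos: [595.9, -20.5, 240.4]
ee_rot: [-180.0, 0.1, 51.7]
force: [-0.1, 0.4, 0.1]
gripper_width: 69.9
gripper_force: 0.0
time_s: 10.62
ee_pos: [595.8, -22.2, 182.3]
ee_rot: [-180.0, 0.0, 51.5]
force: [0.7, 0.1, -0.2]
gripper_width: 70.1
gripper_force: 0.0
time_s: 11.03
ee_pos: [596.6, -21.6, 183.4]
ee_rot: [179.9, -0.0, 51.6]
force: [-1.1, 0.6, -0.3]
gripper_width: 39.7
gripper_force: 0.0
time_s: 11.45
ee_pos: [596.6, -21.6, 183.1]
ee_rot: [179.9, -0.0, 51.6]
force: [-0.0, -1.2, 2.6]
gripper_width: 29.6
gripper_force: 25.0
shift m [-0.3067  0.1426 -0.0569] yaw 0.001 now [596.6 -21.6 183.1] 51.6
```

```bash
M="python3 -m crank"
$M '[{"grip":0.02,"x":0,"y":0,"z":-0.01,"yaw":0},{"grip":0.02,"x":0,"y":0,"z":-0.03,"yaw":0},{"grip":0.02,"x":0,"y":0,"z":-0.05,"yaw":0},{"grip":0.02,"x":0,"y":0,"z":-0.075,"yaw":0},{"grip":0.02,"x":0,"y":0,"z":-0.095,"yaw":0}]'
$M '[{"grip":0.02,"x":-0.02,"y":0.01,"z":0,"yaw":0},{"grip":0.02,"x":-0.05,"y":0.023,"z":0,"yaw":0},{"grip":0.02,"x":-0.085,"y":0.04,"z":0,"yaw":0},{"grip":0.02,"x":-0.12,"y":0.056,"z":0,"yaw":0},{"grip":0.02,"x":-0.155,"y":0.072,"z":0,"yaw":0}]'
$M '[{"grip":0.02,"x":-0.035,"y":0.016,"z":0,"yaw":0},{"grip":0.02,"x":-0.07,"y":0.033,"z":0,"yaw":0},{"grip":0.02,"x":-0.105,"y":0.049,"z":0,"yaw":0},{"grip":0.02,"x":-0.135,"y":0.063,"z":0,"yaw":0},{"grip":0.02,"x":-0.152,"y":0.071,"z":0,"yaw":0}]'
python3 - <<'E'
from h import *
go(517.6,-350.5,127,51.5)
f=grab_frame("top")[:,:,::-1];g=grab_frame("scene")[:,:,::-1]
cv2.imwrite("raw_top.png",f);cv2.imwrite("raw_scene.png",g)
o=np.zeros((480,800,3),np.uint8);o[:,:400]=cv2.resize(f[125:215,220:295],(400,480),interpolation=cv2.INTER_CUBIC)
o[:,400:]=cv2.resize(g[180:276,200:280],(400,480),interpolation=cv2.INTER_CUBIC);cv2.imwrite("pics/crop3.png",o)
E
```

```text
time_s: 11.87
ee_pos: [596.0, -21.4, 279.3]
ee_rot: [-180.0, 0.0, 51.6]
force: [0.9, -0.0, -1.8]
gripper_width: 29.3
gripper_force: 25.0
time_s: 12.28
ee_pos: [555.3, -188.7, 277.8]
ee_rot: [-179.9, 0.0, 51.6]
force: [0.3, -0.8, -2.1]
gripper_width: 29.3
gripper_force: 25.0
time_s: 12.7
ee_pos: [515.7, -354.2, 277.5]
ee_rot: [-180.0, 0.1, 51.4]
force: [-0.1, -0.7, -1.8]
gripper_width: 29.5
gripper_force: 25.0
shift m [ 0.0041 -0.0008  0.1505] yaw -0.002 now [ 515.7 -354.2  277.5] 51.4
```

View pics/crop3.png

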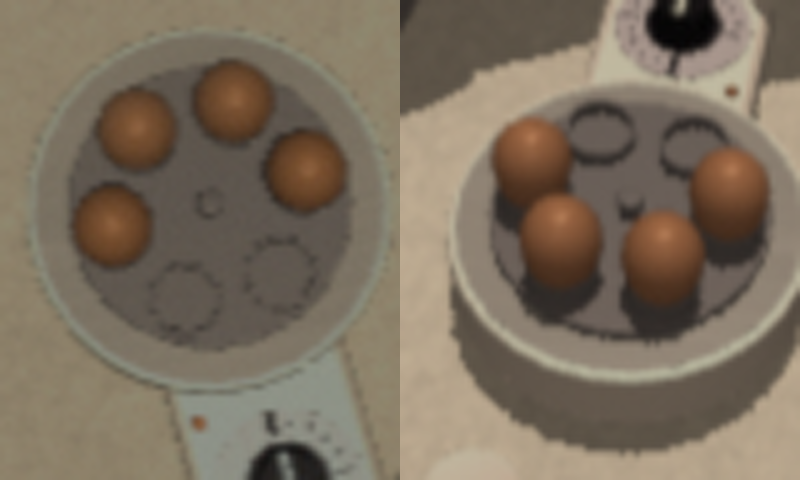

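Four eggs: top-crop at (137,130), (234,101), (306,171), (113,226); collars are empty at (186,300) and (282,273). Stand the lid on the mat.

```bash
M="python3 -m crank"
$M '[{"grip":0.02,"x":0.002,"y":0,"z":0.02,"yaw":0},{"grip":0.02,"x":0.003,"y":0,"z":0.05,"yaw":0},{"grip":0.02,"x":0.003,"y":0,"z":0.085,"yaw":0},{"grip":0.02,"x":0.003,"y":0,"z":0.115,"yaw":0},{"grip":0.02,"x":0.003,"y":0,"z":0.138,"yaw":0}]'
$M '[{"grip":0.02,"x":0,"y":0,"z":0.003,"yaw":0},{"grip":0.02,"x":0,"y":0,"z":0.006,"yaw":0},{"grip":0.02,"x":0,"y":0,"z":0.009,"yaw":0},{"grip":0.02,"x":0,"y":0,"z":0.011,"yaw":0},{"grip":0.02,"x":0,"y":0,"z":0.012,"yaw":0}]'
$M '[{"grip":0.02,"x":0,"y":0,"z":0.001,"yaw":0},{"grip":0.02,"x":0,"y":0,"z":0.001,"yaw":0},{"grip":0.02,"x":0,"y":0,"z":0.001,"yaw":0},{"grip":0.02,"x":0,"y":0,"z":0.001,"yaw":0},{"grip":0.02,"x":0,"y":0,"z":0.001,"yaw":0}]'
```

```text
time_s: 13.22
ee_pos: [518.3, -346.3, 137.2]
ee_rot: [-179.7, -0.0, 51.6]
force: [-0.5, -0.1, -2.1]
gripper_width: 29.3
gripper_force: 25.0
time_s: 13.63
ee_pos: [520.1, -348.9, 129.3]
ee_rot: [179.8, -0.0, 51.6]
force: [0.5, -0.2, -2.3]
gripper_width: 29.2
gripper_force: 25.0
time_s: 14.05
ee_pos: [519.3, -348.7, 127.1]
ee_rot: [180.0, 0.0, 51.5]
force: [-0.3, 0.6, -1.0]
gripper_width: 29.4
gripper_force: 25.0
```

```bash
python3 - <<'E'
from h import *
f=cv2.imread("raw_top.png");g=cv2.imread("raw_scene.png")
for n,im in(("top",f),("scene",g)):
    h=cv2.cvtColor(im,cv2.COLOR_BGR2HSV); m=((h[...,0]<16)&(h[...,1]>115)&(h[...,2]>35))
    m[:,:200]=0;m[:,300:]=0;m[:125]=0;m[280:]=0
    if n=="top": m[200:]=0
    else: m[:190]=0
    print(n,blobs(m,40))
T=[(137,130),(234,101),(306,171),(113,226)]; S=[(660,258),(561,243),(533,160),(729,195)]
# centroid of egg outline ~ egg axis mid height; order matched below
T=[(x/5.333+220,y/5.333+125) for x,y in T]
for s_,i in (((533,160),2),((561,243),1),((660,258),0),((729,195),3)):
    P,e=tri(T[i],((s_[0]-400)/5+200,s_[1]/5+180)); print(i,P.round(1),e.round(1), "top z100:",plane("top",T[i],100).round(1))
for p in((209,203),(209,203)): print("stud",plane("top",(p[0]/5.333+220,p[1]/5.333+125),82).round(1))
P,e=tri((209/5.333+220,203/5.333+125),(229/5+200,203/5+180));print("stud tri",P.round(1),e.round(1))
for p in((186,300),(282,273)): print("empty",plane("top",(p[0]/5.333+220,p[1]/5.333+125),78).round(1))
for a in range(30,390,60): print(a,(np.array([597.5,-24])+54*np.array([np.cos(np.radians(a+14.8)),np.sin(np.radians(a+14.8))])).round(1))
E
```

```text
top [(np.int32(159), array([263.4, 143.6]), array([257, 137,  14,  14], dtype=int32)), (np.int32(153), array([245.3, 148.8]), array([239, 142,  14,  14], dtype=int32)), (np.int32(159), array([276.8, 156.5]), array([270, 150,  14,  14], dtype=int32)), (np.int32(162), array([240.5, 166.9]), array([234, 160,  14,  15], dtype=int32))]
scene [(np.int32(439), array([228.9, 220.3]), array([219, 204,  21,  34], dtype=int32)), (np.int32(453), array([258.5, 225. ]), array([245, 210,  28,  31], dtype=int32))]
2 [610.  -74.3  96.8] 5.1 top z100: [610.6 -76.5 100. ]
1 [649.  -36.4  93.6] 5.1 top z100: [649.  -38.6 100. ]
0 [634.5  15.1  94.1] 3.2 top z100: [634.2  13.5 100. ]
3 [582.5  29.7  94.4] 5.1 top z100: [582.8  27.2 100. ]
stud [596.5 -24.5  82. ]
stud [596.5 -24.5  82. ]
stud tri [596.9 -22.6  72.5] 4.3
empty [544.4 -11.1  78. ]
empty [558.2 -63.4  78. ]
30 [635.8  14.1]
90 [583.7  28.2]
150 [545.4  -9.8]
210 [559.2 -62.1]
270 [611.3 -76.2]
330 [649.6 -38.2]
```

```bash
M="python3 -m crank"
$M '[{"grip":0.07,"x":0,"y":0,"z":0,"yaw":0},{"grip":0.07,"x":0,"y":0,"z":0,"yaw":0},{"grip":0.07,"x":0,"y":0,"z":0,"yaw":0},{"grip":0.07,"x":0,"y":0,"z":0,"yaw":0},{"grip":0.07,"x":0,"y":0,"z":0,"yaw":0}]'
$M '[{"grip":0.07,"x":0,"y":0,"z":-0.01,"yaw":0},{"grip":0.07,"x":0,"y":0,"z":-0.03,"yaw":0},{"grip":0.07,"x":0,"y":0,"z":-0.06,"yaw":0},{"grip":0.07,"x":0,"y":0,"z":-0.08,"yaw":0},{"grip":0.07,"x":0,"y":0,"z":-0.1,"yaw":0}]' >/dev/null
$M '[{"grip":0.064,"x":0.03,"y":-0.008,"z":0,"yaw":0},{"grip":0.064,"x":0.06,"y":-0.017,"z":0,"yaw":0},{"grip":0.064,"x":0.1,"y":-0.028,"z":0,"yaw":0},{"grip":0.064,"x":0.13,"y":-0.037,"z":0,"yaw":0},{"grip":0.064,"x":0.162,"y":-0.045,"z":0,"yaw":0}]' >/dev/null
$M '[{"grip":0.064,"x":0.03,"y":-0.008,"z":0,"yaw":0},{"grip":0.064,"x":0.06,"y":-0.017,"z":0,"yaw":0},{"grip":0.064,"x":0.1,"y":-0.028,"z":0,"yaw":0},{"grip":0.064,"x":0.13,"y":-0.037,"z":0,"yaw":0},{"grip":0.064,"x":0.162,"y":-0.045,"z":0,"yaw":0}]' 22
$M '[{"grip":0.064,"x":0,"y":0,"z":0,"yaw":-0.12},{"grip":0.064,"x":0,"y":0,"z":0.01,"yaw":-0.24},{"grip":0.064,"x":0,"y":0,"z":0.03,"yaw":-0.36},{"grip":0.064,"x":0,"y":0,"z":0.04,"yaw":-0.407},{"grip":0.064,"x":0,"y":0,"z":0.04,"yaw":-0.407}]'
python3 - <<'E'
from h import *
f=grab_frame("top")[:,:,::-1];g=grab_frame("scene")[:,:,::-1]
cv2.imwrite("raw_top.png",f);cv2.imwrite("raw_scene.png",g);cv2.imwrite("pics/top4.png",cv2.resize(f,(800,600)))
go(649.4,-38.3,109.5,74.8)
E
```

```text
time_s: 14.47
ee_pos: [519.4, -348.6, 126.9]
ee_rot: [180.0, 0.0, 51.6]
force: [-1.2, -0.3, -0.2]
gripper_width: 59.9
gripper_force: 0.0
time_s: 15.72
ee_pos: [650.6, -37.1, 227.8]
ee_rot: [180.0, -0.0, 51.6]
force: [0.1, 1.2, -0.2]
gripper_width: 63.6
gripper_force: 0.0
time_s: 16.13
ee_pos: [648.9, -38.5, 184.8]
ee_rot: [-179.7, 0.1, 74.9]
force: [-0.2, -0.8, 0.5]
gripper_width: 63.9
gripper_force: 0.0
shift m [ 0.0003 -0.0011  0.0778] yaw -0.0 now [650.4 -38.8 187.3] 74.8
```

View pics/top4.png

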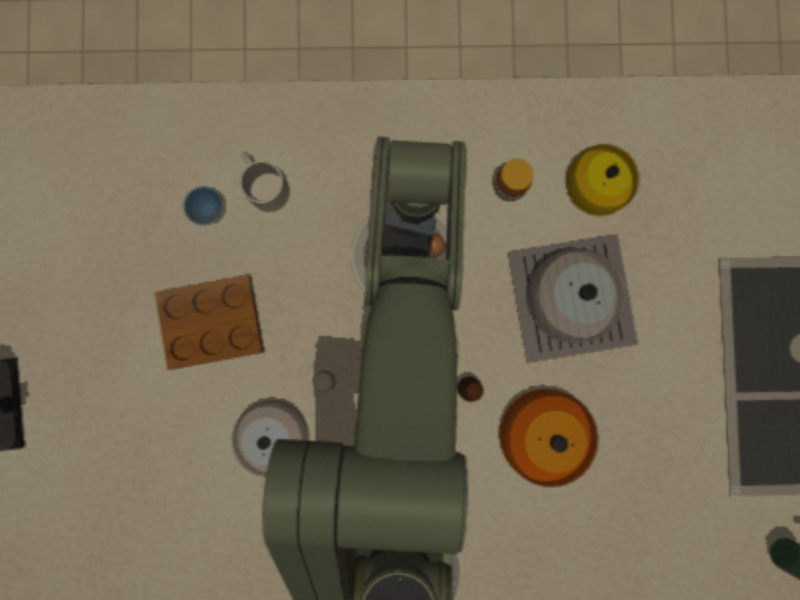

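The lid stands on the mat at (575,295) and the holder is unmoved. Take the first egg.

```bash
M="python3 -m crank"
$M '[{"grip":0.064,"x":0,"y":-0.001,"z":0.02,"yaw":0},{"grip":0.064,"x":0,"y":-0.001,"z":0.04,"yaw":0},{"grip":0.064,"x":0,"y":-0.001,"z":0.06,"yaw":0},{"grip":0.064,"x":0,"y":-0.001,"z":0.072,"yaw":0},{"grip":0.064,"x":0,"y":-0.001,"z":0.078,"yaw":0}]' 22
$M '[{"grip":0.055,"x":0,"y":0,"z":0,"yaw":0},{"grip":0.052,"x":0,"y":0,"z":0,"yaw":0},{"grip":0.049,"x":0,"y":0,"z":0,"yaw":0},{"grip":0.046,"x":0,"y":0,"z":0,"yaw":0},{"grip":0.043,"x":0,"y":0,"z":0,"yaw":0}]'
$M '[{"grip":0.04,"x":0,"y":0,"z":0,"yaw":0},{"grip":0.035,"x":0,"y":0,"z":0,"yaw":0},{"grip":0.03,"x":0,"y":0,"z":0,"yaw":0},{"grip":0.03,"x":0,"y":0,"z":0,"yaw":0},{"grip":0.03,"x":0,"y":0,"z":0,"yaw":0}]'
```

```text
time_s: 16.65
ee_pos: [649.1, -38.7, 108.1]
ee_rot: [-179.9, 0.0, 74.8]
force: [0.7, -0.1, 0.6]
gripper_width: 64.3
gripper_force: 0.0
time_s: 17.07
ee_pos: [649.8, -38.6, 109.8]
ee_rot: [179.9, -0.0, 74.9]
force: [-0.9, -0.2, 0.6]
gripper_width: 43.6
gripper_force: 0.2
time_s: 17.48
ee_pos: [649.7, -38.6, 109.6]
ee_rot: [179.9, -0.0, 74.9]
force: [0.1, 0.4, 5.3]
gripper_width: 42.0
gripper_force: 22.0
```

```bash
M="python3 -m crank"
$M '[{"grip":0.03,"x":0,"y":0,"z":-0.005,"yaw":0},{"grip":0.03,"x":0,"y":0,"z":-0.02,"yaw":0},{"grip":0.03,"x":0,"y":0,"z":-0.04,"yaw":0},{"grip":0.03,"x":0,"y":0,"z":-0.07,"yaw":0},{"grip":0.03,"x":0,"y":0,"z":-0.09,"yaw":0}]'
python3 - <<'E'
from h import *
f=cv2.imread("raw_top.png");g=cv2.imread("raw_scene.png")
o=np.zeros((480,800,3),np.uint8);o[:,:400]=cv2.resize(f[165:249,97:167],(400,480),interpolation=cv2.INTER_CUBIC)
o[:,400:]=cv2.resize(g[208:298,350:425],(400,480),interpolation=cv2.INTER_CUBIC);o=cv2.convertScaleAbs(o,alpha=1.7);cv2.imwrite("pics/crop5.png",o)
E
```

```text
time_s: 17.9
ee_pos: [649.5, -38.6, 200.3]
ee_rot: [180.0, -0.0, 74.9]
force: [1.5, -0.2, 0.0]
gripper_width: 42.4
gripper_force: 22.0
```

View pics/crop5.png

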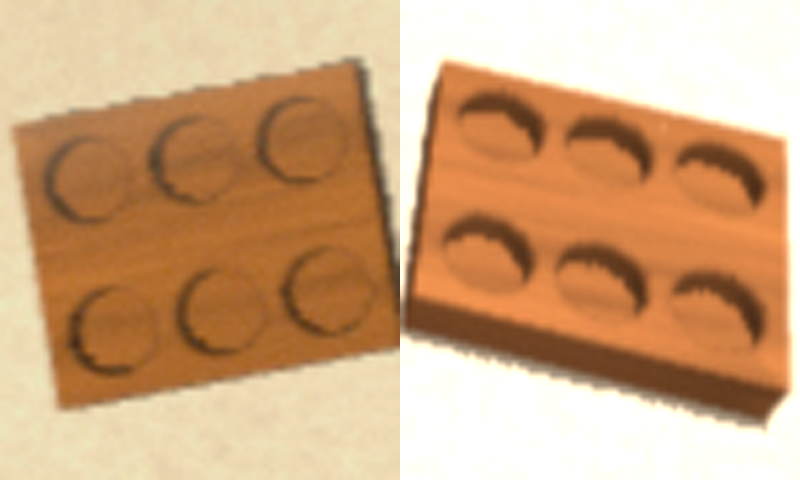

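Hollow rims, top crop: (88,179), (194,159), (302,140), (113,330), (221,311), (328,291). In the scene half: (502,126), (609,152), (720,179), (488,254), (602,283), (718,312).

```bash
cat >hold.py <<'E'
from h import *
L=np.array([(1,1),(1,0),(1,-1),(-1,1),(-1,0),(-1,-1)])*[40,56]
def fit(W):
    W=np.array(W)[:,:2];c=W.mean(0);H=L.T@(W-c);a=np.arctan2(H[0,1]-H[1,0],H[0,0]+H[1,1]);R=np.array([[np.cos(a),-np.sin(a)],[np.sin(a),np.cos(a)]])
    print("holder",c.round(1),"yaw",np.degrees(a).round(1),"res",np.abs(W-c-L@R.T).max().round(1)); return c,a,(c+L@R.T)
E
python3 - <<'E'
from hold import *
T=[(88,179),(194,159),(302,140),(113,330),(221,311),(328,291)];S=[(718,312),(602,283),(488,254),(720,179),(609,152),(502,126)]
T=[(x/5.714+97-.4,y/5.714+165-.4) for x,y in T];S=[((x-400)/5.333+350-.4,y/5.333+208-.4) for x,y in S]
print(fit([plane("top",p,34) for p in T])[2].round(1).tolist())
fit([plane("scene",p,34) for p in S])
W=[tri(a,b) for a,b in zip(T,S)];print([ (w[0][2].round(),w[1].round(1)) for w in W]);c,a,h=fit([w[0] for w in W])
go(*h[2],200,90+np.degrees(a))
E
```

```text
holder [481.8 351. ] yaw 9.5 res 0.5
[[512.0, 412.8], [521.3, 357.6], [530.5, 302.4], [433.1, 399.6], [442.4, 344.4], [451.6, 289.2]]
holder [481.9 355.2] yaw 9.3 res 0.4
[(np.float64(32.0), np.float64(3.8)), (np.float64(33.0), np.float64(3.5)), (np.float64(32.0), np.float64(4.2)), (np.float64(33.0), np.float64(3.9)), (np.float64(33.0), np.float64(4.0)), (np.float64(33.0), np.float64(4.7))]
holder [481.6 353.4] yaw 9.4 res 0.3
shift m [ 3.003e-01 -2.047e-01  3.000e-04] yaw -0.429 now [649.5 -38.6 200.3] 74.9
```

```bash
M="python3 -m crank"
$M '[{"grip":0.03,"x":0.013,"y":-0.0085,"z":0,"yaw":0},{"grip":0.03,"x":0.037,"y":-0.024,"z":0,"yaw":0},{"grip":0.03,"x":0.062,"y":-0.04,"z":0,"yaw":0},{"grip":0.03,"x":0.09,"y":-0.0585,"z":0,"yaw":0},{"grip":0.03,"x":0.1165,"y":-0.076,"z":0,"yaw":0}]' >/dev/null
$M '[{"grip":0.03,"x":0.025,"y":-0.016,"z":0,"yaw":0},{"grip":0.03,"x":0.05,"y":-0.032,"z":0,"yaw":0},{"grip":0.03,"x":0.075,"y":-0.048,"z":0,"yaw":0},{"grip":0.03,"x":0.1,"y":-0.065,"z":0,"yaw":0},{"grip":0.03,"x":0.1165,"y":-0.076,"z":0,"yaw":0}]' >/dev/null
$M '[{"grip":0.03,"x":0.025,"y":-0.016,"z":0,"yaw":0},{"grip":0.03,"x":0.05,"y":-0.032,"z":0,"yaw":0},{"grip":0.03,"x":0.075,"y":-0.048,"z":0,"yaw":0},{"grip":0.03,"x":0.1,"y":-0.065,"z":0,"yaw":0},{"grip":0.03,"x":0.1165,"y":-0.076,"z":0,"yaw":0}]' >/dev/null
$M '[{"grip":0.03,"x":0,"y":0,"z":0.005,"yaw":-0.1},{"grip":0.03,"x":0,"y":0,"z":0.015,"yaw":-0.2},{"grip":0.03,"x":0,"y":0,"z":0.03,"yaw":-0.3},{"grip":0.03,"x":0,"y":0,"z":0.045,"yaw":-0.4},{"grip":0.03,"x":0,"y":0,"z":0.06,"yaw":-0.43}]'
python3 -m crank '[{"grip":0.03,"x":0,"y":0,"z":0.01,"yaw":0},{"grip":0.03,"x":0,"y":0,"z":0.02,"yaw":0},{"grip":0.03,"x":0,"y":0,"z":0.03,"yaw":0},{"grip":0.03,"x":0,"y":0,"z":0.035,"yaw":0},{"grip":0.03,"x":0,"y":0,"z":0.035,"yaw":0}]'
python3 -c "
from hold import *
cv2.imwrite('raw_scene.png',grab_frame('scene')[:,:,::-1])
go(521.3,358.5,57.6,99.4)"
```

```text
time_s: 19.57
ee_pos: [518.9, 358.4, 136.7]
ee_rot: [-179.9, 0.1, 99.8]
force: [-0.8, 0.1, -0.9]
gripper_width: 41.8
gripper_force: 22.0
time_s: 19.98
ee_pos: [519.7, 357.9, 102.3]
ee_rot: [-179.9, 0.1, 99.5]
force: [-0.8, 0.7, -0.6]
gripper_width: 42.1
gripper_force: 22.0
shift m [0.0001 0.0011 0.0456] yaw 0.002 now [520.2 358.2 103.2] 99.5
```

```bash
M="python3 -m crank"
$M '[{"grip":0.03,"x":0,"y":0.001,"z":0.006,"yaw":0},{"grip":0.03,"x":0,"y":0.001,"z":0.012,"yaw":0},{"grip":0.03,"x":0,"y":0.001,"z":0.018,"yaw":0},{"grip":0.03,"x":0,"y":0.001,"z":0.024,"yaw":0},{"grip":0.03,"x":0,"y":0.001,"z":0.03,"yaw":0}]'
$M '[{"grip":0.03,"x":0,"y":0,"z":0.003,"yaw":0},{"grip":0.03,"x":0,"y":0,"z":0.006,"yaw":0},{"grip":0.03,"x":0,"y":0,"z":0.009,"yaw":0},{"grip":0.03,"x":0,"y":0,"z":0.012,"yaw":0},{"grip":0.03,"x":0,"y":0,"z":0.014,"yaw":0}]'
```

```text
time_s: 20.45
ee_pos: [521.3, 358.4, 73.1]
ee_rot: [-180.0, 0.0, 99.5]
force: [0.8, 1.3, -1.3]
gripper_width: 42.2
gripper_force: 22.0
time_s: 20.87
ee_pos: [521.4, 358.5, 59.4]
ee_rot: [-180.0, 0.0, 99.5]
force: [0.2, 0.2, -1.3]
gripper_width: 42.1
gripper_force: 22.0
```

```bash
M="python3 -m crank"
$M '[{"grip":0.03,"x":0,"y":0,"z":0.0005,"yaw":0},{"grip":0.03,"x":0,"y":0,"z":0.001,"yaw":0},{"grip":0.03,"x":0,"y":0,"z":0.0015,"yaw":0},{"grip":0.03,"x":0,"y":0,"z":0.002,"yaw":0},{"grip":0.03,"x":0,"y":0,"z":0.002,"yaw":0}]'
```

```text
time_s: 21.28
ee_pos: [521.5, 358.5, 57.8]
ee_rot: [180.0, -0.0, 99.5]
force: [0.4, -0.4, -1.0]
gripper_width: 42.3
gripper_force: 22.0
```

```bash
M="python3 -m crank"
$M '[{"grip":0.03,"x":0,"y":0,"z":0.0005,"yaw":0},{"grip":0.03,"x":0,"y":0,"z":0.001,"yaw":0},{"grip":0.03,"x":0,"y":0,"z":0.001,"yaw":0},{"grip":0.03,"x":0,"y":0,"z":0.001,"yaw":0},{"grip":0.03,"x":0,"y":0,"z":0.001,"yaw":0}]'
$M '[{"grip":0.044,"x":0,"y":0,"z":0,"yaw":0},{"grip":0.048,"x":0,"y":0,"z":0,"yaw":0},{"grip":0.052,"x":0,"y":0,"z":0,"yaw":0},{"grip":0.056,"x":0,"y":0,"z":0,"yaw":0},{"grip":0.060,"x":0,"y":0,"z":0,"yaw":0}]'
$M '[{"grip":0.06,"x":0,"y":0,"z":0,"yaw":0},{"grip":0.06,"x":0,"y":0,"z":-0.02,"yaw":0},{"grip":0.06,"x":0,"y":0,"z":-0.05,"yaw":0},{"grip":0.06,"x":0,"y":0,"z":-0.09,"yaw":0},{"grip":0.06,"x":0,"y":0,"z":-0.13,"yaw":0}]'
python3 -c "
from hold import *
go(635,14.5,200,134.8);go(611,-76.3,200,14.8);go(583.3,28,200,14.8)"
```

```text
time_s: 21.7
ee_pos: [521.5, 358.6, 57.7]
ee_rot: [180.0, -0.0, 99.5]
force: [-1.5, 0.8, 5.3]
gripper_width: 42.2
gripper_force: 22.0
time_s: 22.12
ee_pos: [521.3, 358.4, 56.4]
ee_rot: [-180.0, 0.0, 99.5]
force: [-0.7, 0.0, -0.4]
gripper_width: 59.1
gripper_force: 0.0
time_s: 22.53
ee_pos: [520.7, 358.1, 187.2]
ee_rot: [-179.9, 0.1, 99.5]
force: [0.1, 0.3, 0.8]
gripper_width: 59.8
gripper_force: 0.0
shift m [-0.3577  0.0559 -0.0128] yaw -0.616 now [520.7 358.1 187.2] 99.5
shift m [-0.4433  0.0173 -0.0128] yaw 1.478 now [520.7 358.1 187.2] 99.5
shift m [-0.3359  0.0072 -0.0128] yaw 1.478 now [520.7 358.1 187.2] 99.5
```

```bash
M="python3 -m crank"
$M '[{"grip":0.064,"x":-0.03,"y":0.005,"z":0,"yaw":0},{"grip":0.064,"x":-0.065,"y":0.010,"z":0,"yaw":0},{"grip":0.064,"x":-0.1,"y":0.016,"z":0,"yaw":0},{"grip":0.064,"x":-0.14,"y":0.022,"z":0,"yaw":0},{"grip":0.064,"x":-0.179,"y":0.028,"z":0,"yaw":0}]' >/dev/null
$M '[{"grip":0.064,"x":-0.04,"y":0.006,"z":0,"yaw":0},{"grip":0.064,"x":-0.08,"y":0.012,"z":0,"yaw":0},{"grip":0.064,"x":-0.12,"y":0.019,"z":0,"yaw":0},{"grip":0.064,"x":-0.155,"y":0.024,"z":0,"yaw":0},{"grip":0.064,"x":-0.179,"y":0.028,"z":0,"yaw":0}]' >/dev/null
$M '[{"grip":0.064,"x":0,"y":0,"z":0,"yaw":-0.12},{"grip":0.064,"x":0,"y":0,"z":0,"yaw":-0.24},{"grip":0.064,"x":0,"y":0,"z":0,"yaw":-0.36},{"grip":0.064,"x":0,"y":0,"z":0,"yaw":-0.48},{"grip":0.064,"x":0,"y":0,"z":0,"yaw":-0.60}]' >/dev/null
$M '[{"grip":0.064,"x":0,"y":0,"z":0,"yaw":-0.016},{"grip":0.064,"x":0,"y":0,"z":0,"yaw":-0.016},{"grip":0.064,"x":0,"y":0,"z":0.01,"yaw":-0.016},{"grip":0.064,"x":0,"y":0,"z":0.02,"yaw":-0.016},{"grip":0.064,"x":0,"y":0,"z":0.02,"yaw":-0.016}]'
python3 -c "
from hold import *
f=grab_frame('top')[:,:,::-1];g=grab_frame('scene')[:,:,::-1]
cv2.imwrite('raw_top.png',f);cv2.imwrite('raw_scene.png',g)
o=np.zeros((480,800,3),np.uint8);o[:,:400]=cv2.resize(f[165:249,97:167],(400,480),interpolation=cv2.INTER_CUBIC)
o[:,400:]=cv2.resize(g[165:285,330:430],(400,480),interpolation=cv2.INTER_CUBIC);o=cv2.convertScaleAbs(o,alpha=1.7);cv2.imwrite('pics/crop6.png',o)
go(635.3,14.4,109.5,134.8)"
```

```text
time_s: 24.2
ee_pos: [634.1, 14.7, 163.7]
ee_rot: [-179.8, -0.2, 134.7]
force: [-0.8, -0.3, -0.7]
gripper_width: 63.7
gripper_force: 0.0
shift m [-0.0003 -0.0001  0.056 ] yaw -0.001 now [635.2  14.7 165.5] 134.8
```

View pics/crop6.png

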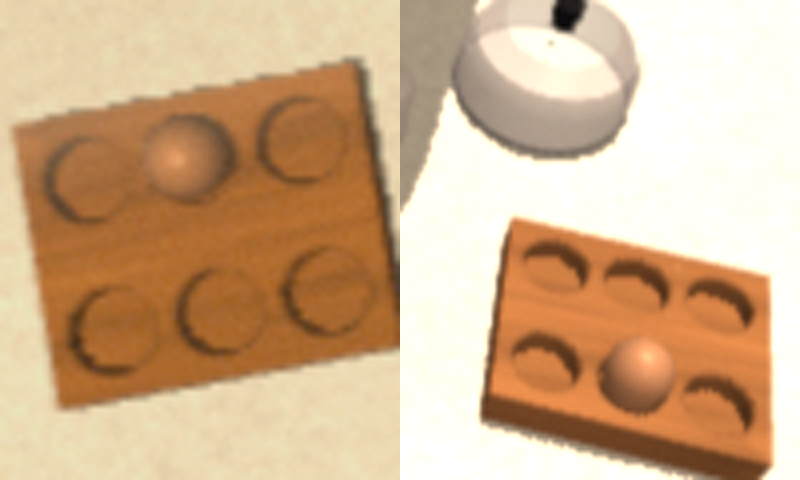

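The egg stands upright in the hollow at (190,158), holder unmoved. Second egg.

```bash
M="python3 -m crank"
$M '[{"grip":0.064,"x":0,"y":0,"z":0.015,"yaw":0},{"grip":0.064,"x":0,"y":0,"z":0.03,"yaw":0},{"grip":0.064,"x":0,"y":0,"z":0.045,"yaw":0},{"grip":0.064,"x":0,"y":0,"z":0.053,"yaw":0},{"grip":0.064,"x":0,"y":0,"z":0.056,"yaw":0}]' 22
$M '[{"grip":0.055,"x":0,"y":0,"z":0,"yaw":0},{"grip":0.052,"x":0,"y":0,"z":0,"yaw":0},{"grip":0.049,"x":0,"y":0,"z":0,"yaw":0},{"grip":0.046,"x":0,"y":0,"z":0,"yaw":0},{"grip":0.043,"x":0,"y":0,"z":0,"yaw":0}]'
$M '[{"grip":0.04,"x":0,"y":0,"z":0,"yaw":0},{"grip":0.035,"x":0,"y":0,"z":0,"yaw":0},{"grip":0.03,"x":0,"y":0,"z":0,"yaw":0},{"grip":0.03,"x":0,"y":0,"z":0,"yaw":0},{"grip":0.03,"x":0,"y":0,"z":0,"yaw":0}]'
$M '[{"grip":0.03,"x":0,"y":0,"z":-0.005,"yaw":0},{"grip":0.03,"x":0,"y":0,"z":-0.02,"yaw":0},{"grip":0.03,"x":0,"y":0,"z":-0.04,"yaw":0},{"grip":0.03,"x":0,"y":0,"z":-0.07,"yaw":0},{"grip":0.03,"x":0,"y":0,"z":-0.09,"yaw":0}]'
python3 -c "
from hold import *
go(530.4,303.3,200,99.4)"
```

```text
time_s: 24.72
ee_pos: [635.1, 14.6, 109.4]
ee_rot: [-179.9, -0.1, 134.8]
force: [0.1, -0.5, -0.3]
gripper_width: 63.8
gripper_force: 0.0
time_s: 25.13
ee_pos: [636.2, 14.6, 111.5]
ee_rot: [179.9, 0.1, 134.8]
force: [-0.4, -0.9, 0.1]
gripper_width: 43.9
gripper_force: 0.0
time_s: 25.55
ee_pos: [636.1, 14.6, 111.4]
ee_rot: [180.0, 0.1, 134.8]
force: [-0.5, 0.1, 4.8]
gripper_width: 42.1
gripper_force: 22.0
time_s: 25.97
ee_pos: [635.9, 14.7, 202.3]
ee_rot: [180.0, 0.0, 134.8]
force: [-0.3, -1.2, 0.7]
gripper_width: 41.9
gripper_force: 22.0
shift m [0.2791 0.1286 0.0023] yaw 0.618 now [635.9  14.7 202.3] 134.8
```

```bash
M="python3 -m crank"
$M '[{"grip":0.03,"x":0.015,"y":0.007,"z":0,"yaw":0},{"grip":0.03,"x":0.042,"y":0.0195,"z":0,"yaw":0},{"grip":0.03,"x":0.075,"y":0.0345,"z":0,"yaw":0},{"grip":0.03,"x":0.108,"y":0.05,"z":0,"yaw":0},{"grip":0.03,"x":0.14,"y":0.0645,"z":0,"yaw":0}]' >/dev/null
$M '[{"grip":0.03,"x":0.03,"y":0.014,"z":0,"yaw":0},{"grip":0.03,"x":0.06,"y":0.028,"z":0,"yaw":0},{"grip":0.03,"x":0.095,"y":0.044,"z":0,"yaw":0},{"grip":0.03,"x":0.125,"y":0.058,"z":0,"yaw":0},{"grip":0.03,"x":0.139,"y":0.064,"z":0,"yaw":0}]' >/dev/null
$M '[{"grip":0.03,"x":0,"y":0,"z":0.005,"yaw":0.12},{"grip":0.03,"x":0,"y":0,"z":0.015,"yaw":0.24},{"grip":0.03,"x":0,"y":0,"z":0.03,"yaw":0.36},{"grip":0.03,"x":0,"y":0,"z":0.045,"yaw":0.48},{"grip":0.03,"x":0,"y":0,"z":0.06,"yaw":0.60}]'
$M '[{"grip":0.03,"x":0,"y":0,"z":0.01,"yaw":0.018},{"grip":0.03,"x":0,"y":0,"z":0.02,"yaw":0.018},{"grip":0.03,"x":0,"y":0,"z":0.03,"yaw":0.018},{"grip":0.03,"x":0,"y":0,"z":0.035,"yaw":0.018},{"grip":0.03,"x":0,"y":0,"z":0.035,"yaw":0.018}]'
python3 -c "
from hold import *
f=grab_frame('top')[:,:,::-1];b=cv2.imread('raw_top.png');d=cv2.absdiff(f,b).max(2)[165:249,97:167]
print('changed px holder',(d>25).sum())
go(530.4,303.3,59.4,99.4)"
```

```text
time_s: 27.22
ee_pos: [529.3, 302.8, 139.1]
ee_rot: [-179.9, 0.1, 100.1]
force: [0.8, -0.5, -1.3]
gripper_width: 41.9
gripper_force: 22.0
time_s: 27.63
ee_pos: [529.7, 302.7, 104.4]
ee_rot: [-179.9, 0.1, 99.5]
force: [-0.5, -0.4, 0.4]
gripper_width: 42.0
gripper_force: 22.0
changed px holder 5201
shift m [0.0002 0.0003 0.0459] yaw 0.001 now [530.2 303.  105.3] 99.4
```

```bash
cat > chk.py <<'E'
from hold import *
def ext(g):
    h=cv2.cvtColor(g,cv2.COLOR_BGR2HSV);m=((h[...,0]<16)&(h[...,1]>150)&(h[...,2]>25));m[:,:330]=0;m[:200]=0;m[300:]=0
    m=cv2.morphologyEx(m.astype(np.uint8),cv2.MORPH_OPEN,np.ones((3,3)))
    y,x=np.nonzero(m);return "L",x.min(),y[x.argmin()],"R",x.max(),"B",y.max(),x[y.argmax()]
if __name__=="__main__":
    print("was",ext(cv2.imread("raw_scene.png"))); print("now",ext(grab_frame("scene")[:,:,::-1]))
E
python3 chk.py; M="python3 -m crank"
$M '[{"grip":0.03,"x":0,"y":0,"z":0.006,"yaw":0},{"grip":0.03,"x":0,"y":0,"z":0.012,"yaw":0},{"grip":0.03,"x":0,"y":0,"z":0.015,"yaw":0},{"grip":0.03,"x":0,"y":0,"z":0.017,"yaw":0},{"grip":0.03,"x":0,"y":0,"z":0.018,"yaw":0}]'
```

```text
was ('L', np.int64(351), np.int64(264), 'R', np.int64(421), 'B', np.int64(285), np.int64(415))
now ('L', np.int64(351), np.int64(263), 'R', np.int64(421), 'B', np.int64(284), np.int64(412))
time_s: 28.15
ee_pos: [530.1, 303.1, 87.3]
ee_rot: [-180.0, 0.0, 99.4]
force: [-1.2, -0.4, -0.4]
gripper_width: 42.4
gripper_force: 22.0
```

Holder unmoved; lower 29 mm, release, rise.

```bash
M="python3 -m crank"
$M '[{"grip":0.03,"x":0,"y":0,"z":0.006,"yaw":0},{"grip":0.03,"x":0,"y":0,"z":0.012,"yaw":0},{"grip":0.03,"x":0,"y":0,"z":0.018,"yaw":0},{"grip":0.03,"x":0,"y":0,"z":0.022,"yaw":0},{"grip":0.03,"x":0,"y":0,"z":0.025,"yaw":0}]'
$M '[{"grip":0.03,"x":0,"y":0,"z":0.001,"yaw":0},{"grip":0.03,"x":0,"y":0,"z":0.002,"yaw":0},{"grip":0.03,"x":0,"y":0,"z":0.003,"yaw":0},{"grip":0.03,"x":0,"y":0,"z":0.0035,"yaw":0},{"grip":0.03,"x":0,"y":0,"z":0.0035,"yaw":0}]'
```

```text
time_s: 28.57
ee_pos: [530.0, 302.9, 61.8]
ee_rot: [-179.9, 0.0, 99.4]
force: [-0.5, -0.2, -0.8]
gripper_width: 42.3
gripper_force: 22.0
time_s: 28.98
ee_pos: [530.5, 303.2, 59.4]
ee_rot: [180.0, -0.0, 99.4]
force: [-0.1, -0.2, -0.9]
gripper_width: 42.1
gripper_force: 22.0
```

```bash
M="python3 -m crank"
$M '[{"grip":0.03,"x":0,"y":0,"z":0.0005,"yaw":0},{"grip":0.03,"x":0,"y":0,"z":0.001,"yaw":0},{"grip":0.03,"x":0,"y":0,"z":0.001,"yaw":0},{"grip":0.03,"x":0,"y":0,"z":0.001,"yaw":0},{"grip":0.03,"x":0,"y":0,"z":0.001,"yaw":0}]'
$M '[{"grip":0.044,"x":0,"y":0,"z":0,"yaw":0},{"grip":0.048,"x":0,"y":0,"z":0,"yaw":0},{"grip":0.052,"x":0,"y":0,"z":0,"yaw":0},{"grip":0.056,"x":0,"y":0,"z":0,"yaw":0},{"grip":0.060,"x":0,"y":0,"z":0,"yaw":0}]'
$M '[{"grip":0.06,"x":0,"y":0,"z":0,"yaw":0},{"grip":0.06,"x":0,"y":0,"z":-0.02,"yaw":0},{"grip":0.06,"x":0,"y":0,"z":-0.05,"yaw":0},{"grip":0.06,"x":0,"y":0,"z":-0.09,"yaw":0},{"grip":0.06,"x":0,"y":0,"z":-0.13,"yaw":0}]'
python3 -c "
from hold import *
go(611,-76.3,187,14.8)"
```

```text
time_s: 29.4
ee_pos: [530.5, 303.3, 59.4]
ee_rot: [179.9, -0.0, 99.4]
force: [-1.4, -0.4, 5.0]
gripper_width: 42.2
gripper_force: 22.0
time_s: 29.82
ee_pos: [530.3, 303.1, 58.0]
ee_rot: [-180.0, 0.0, 99.4]
force: [-0.1, -0.6, -0.5]
gripper_width: 59.3
gripper_force: 0.0
time_s: 30.23
ee_pos: [529.6, 302.8, 188.8]
ee_rot: [-179.9, 0.1, 99.4]
force: [1.1, 0.5, 0.2]
gripper_width: 60.2
gripper_force: 0.0
shift m [-0.3873  0.0184  0.0018] yaw 1.477 now [529.6 302.8 188.8] 99.4
```

```bash
M="python3 -m crank"
$M '[{"grip":0.064,"x":-0.03,"y":0.001,"z":0,"yaw":0},{"grip":0.064,"x":-0.07,"y":0.003,"z":0,"yaw":0},{"grip":0.064,"x":-0.11,"y":0.005,"z":0,"yaw":0},{"grip":0.064,"x":-0.15,"y":0.007,"z":0,"yaw":0},{"grip":0.064,"x":-0.19,"y":0.009,"z":0,"yaw":0}]' >/dev/null
$M '[{"grip":0.064,"x":-0.04,"y":0.002,"z":0,"yaw":0},{"grip":0.064,"x":-0.08,"y":0.004,"z":0,"yaw":0},{"grip":0.064,"x":-0.12,"y":0.006,"z":0,"yaw":0},{"grip":0.064,"x":-0.16,"y":0.008,"z":0,"yaw":0},{"grip":0.064,"x":-0.197,"y":0.009,"z":0,"yaw":0}]' >/dev/null
$M '[{"grip":0.064,"x":0,"y":0,"z":0,"yaw":0.12},{"grip":0.064,"x":0,"y":0,"z":0,"yaw":0.24},{"grip":0.064,"x":0,"y":0,"z":0,"yaw":0.36},{"grip":0.064,"x":0,"y":0,"z":0,"yaw":0.48},{"grip":0.064,"x":0,"y":0,"z":0,"yaw":0.60}]' >/dev/null
$M '[{"grip":0.064,"x":0,"y":0,"z":0,"yaw":0.12},{"grip":0.064,"x":0,"y":0,"z":0,"yaw":0.24},{"grip":0.064,"x":0,"y":0,"z":0,"yaw":0.36},{"grip":0.064,"x":0,"y":0,"z":0,"yaw":0.48},{"grip":0.064,"x":0,"y":0,"z":0,"yaw":0.60}]' >/dev/null
$M '[{"grip":0.064,"x":0,"y":0,"z":0,"yaw":0.12},{"grip":0.064,"x":0,"y":0,"z":0,"yaw":0.24},{"grip":0.064,"x":0,"y":0,"z":0.01,"yaw":0.277},{"grip":0.064,"x":0,"y":0,"z":0.02,"yaw":0.277},{"grip":0.064,"x":0,"y":0,"z":0.02,"yaw":0.277}]'
python3 -c "
from chk import *
g=grab_frame('scene')[:,:,::-1];print(ext(g));cv2.imwrite('raw_scene.png',g)
f=grab_frame('top')[:,:,::-1];cv2.imwrite('raw_top.png',f)
h=cv2.cvtColor(f,cv2.COLOR_BGR2HSV);m=((h[...,0]<15)&(h[...,1]>110)); m[:, 200:]=0
k=max(cv2.findContours(m.astype(np.uint8),0,2)[0],key=cv2.contourArea);print('holder c px',np.mean(cv2.boxPoints(cv2.minAreaRect(k)),0),'was 133.2 205.9')
print([b[1] for b in blobs(f.max(2)<45,12) if 300<b[1][0]<420 and 90<b[1][1]<240])
go(611,-76.3,109.5,14.8)"
```

```text
time_s: 32.32
ee_pos: [609.8, -75.5, 165.8]
ee_rot: [-179.9, 0.2, 14.8]
force: [-0.6, -0.7, -1.0]
gripper_width: 63.8
gripper_force: 0.0
('L', np.int64(351), np.int64(264), 'R', np.int64(421), 'B', np.int64(284), np.int64(412))
holder c px [133.19962 205.77786] was 133.2 205.9
[array([391.3, 109.3]), array([375.8, 186.6])]
shift m [-0.      0.0007  0.058 ] yaw 0.0 now [610.8 -75.6 167.5] 14.8
```

```bash
M="python3 -m crank"
$M '[{"grip":0.064,"x":0,"y":0.0005,"z":0.015,"yaw":0},{"grip":0.064,"x":0,"y":0.0005,"z":0.03,"yaw":0},{"grip":0.064,"x":0,"y":0.0005,"z":0.045,"yaw":0},{"grip":0.064,"x":0,"y":0.0005,"z":0.055,"yaw":0},{"grip":0.064,"x":0,"y":0.0005,"z":0.059,"yaw":0}]' 22
$M '[{"grip":0.055,"x":0,"y":0,"z":0,"yaw":0},{"grip":0.052,"x":0,"y":0,"z":0,"yaw":0},{"grip":0.049,"x":0,"y":0,"z":0,"yaw":0},{"grip":0.046,"x":0,"y":0,"z":0,"yaw":0},{"grip":0.043,"x":0,"y":0,"z":0,"yaw":0}]'
$M '[{"grip":0.04,"x":0,"y":0,"z":0,"yaw":0},{"grip":0.035,"x":0,"y":0,"z":0,"yaw":0},{"grip":0.03,"x":0,"y":0,"z":0,"yaw":0},{"grip":0.03,"x":0,"y":0,"z":0,"yaw":0},{"grip":0.03,"x":0,"y":0,"z":0,"yaw":0}]'
$M '[{"grip":0.03,"x":0,"y":0,"z":-0.005,"yaw":0},{"grip":0.03,"x":0,"y":0,"z":-0.02,"yaw":0},{"grip":0.03,"x":0,"y":0,"z":-0.04,"yaw":0},{"grip":0.03,"x":0,"y":0,"z":-0.07,"yaw":0},{"grip":0.03,"x":0,"y":0,"z":-0.09,"yaw":0}]'
python3 -c "
from hold import *
go(442.3,345.5,200,99.4)"
```

```text
time_s: 32.83
ee_pos: [610.7, -76.1, 107.9]
ee_rot: [-180.0, 0.1, 14.8]
force: [0.1, 1.0, -0.6]
gripper_width: 63.9
gripper_force: 0.0
time_s: 33.25
ee_pos: [611.8, -76.2, 110.0]
ee_rot: [180.0, -0.1, 14.8]
force: [0.0, 0.8, 0.2]
gripper_width: 43.6
gripper_force: 0.2
time_s: 33.67
ee_pos: [611.8, -76.2, 109.9]
ee_rot: [180.0, -0.1, 14.8]
force: [0.2, 0.9, 5.4]
gripper_width: 42.4
gripper_force: 22.0
time_s: 34.08
ee_pos: [611.4, -76.3, 200.8]
ee_rot: [180.0, -0.0, 14.8]
force: [0.8, 0.1, 0.1]
gripper_width: 42.5
gripper_force: 22.0
shift m [-0.056  -0.451   0.0008] yaw -1.477 now [611.4 -76.3 200.8] 14.8
```

```bash
M="python3 -m crank"
$M '[{"grip":0.03,"x":-0.002,"y":-0.015,"z":0,"yaw":0},{"grip":0.03,"x":-0.006,"y":-0.045,"z":0,"yaw":0},{"grip":0.03,"x":-0.01,"y":-0.08,"z":0,"yaw":0},{"grip":0.03,"x":-0.0145,"y":-0.115,"z":0,"yaw":0},{"grip":0.03,"x":-0.0187,"y":-0.15,"z":0,"yaw":0}]' >/dev/null
$M '[{"grip":0.03,"x":-0.004,"y":-0.03,"z":0,"yaw":-0.1},{"grip":0.03,"x":-0.008,"y":-0.06,"z":0,"yaw":-0.2},{"grip":0.03,"x":-0.012,"y":-0.09,"z":0,"yaw":-0.3},{"grip":0.03,"x":-0.016,"y":-0.12,"z":0,"yaw":-0.4},{"grip":0.03,"x":-0.0187,"y":-0.15,"z":0,"yaw":-0.5}]'
python3 -c "
from hold import *
go(442.3,345.5,200,99.4)"
```

```text
time_s: 34.92
ee_pos: [496.2, 205.6, 197.7]
ee_rot: [-179.9, 0.2, 43.7]
force: [0.7, 0.6, -0.6]
gripper_width: 42.2
gripper_force: 22.0
shift m [ 0.0577 -0.1383 -0.0023] yaw -0.972 now [496.2 205.6 197.7] 43.7
```

```bash
M="python3 -m crank"
$M '[{"grip":0.03,"x":0.012,"y":-0.03,"z":0,"yaw":-0.1},{"grip":0.03,"x":0.025,"y":-0.06,"z":0,"yaw":-0.2},{"grip":0.03,"x":0.038,"y":-0.09,"z":0,"yaw":-0.3},{"grip":0.03,"x":0.05,"y":-0.12,"z":0,"yaw":-0.4},{"grip":0.03,"x":0.0577,"y":-0.138,"z":0,"yaw":-0.5}]' >/dev/null
$M '[{"grip":0.03,"x":0,"y":0,"z":0.005,"yaw":-0.12},{"grip":0.03,"x":0,"y":0,"z":0.02,"yaw":-0.24},{"grip":0.03,"x":0,"y":0,"z":0.04,"yaw":-0.36},{"grip":0.03,"x":0,"y":0,"z":0.06,"yaw":-0.477},{"grip":0.03,"x":0,"y":0,"z":0.06,"yaw":-0.477}]' >/dev/null
$M '[{"grip":0.03,"x":0,"y":0,"z":0.01,"yaw":0},{"grip":0.03,"x":0,"y":0,"z":0.02,"yaw":0},{"grip":0.03,"x":0,"y":0,"z":0.03,"yaw":0},{"grip":0.03,"x":0,"y":0,"z":0.035,"yaw":0},{"grip":0.03,"x":0,"y":0,"z":0.035,"yaw":0}]'
python3 chk.py
python3 -c "
from hold import *
go(442.3,345.5,58,99.4)"
```

```text
time_s: 36.17
ee_pos: [445.2, 343.7, 102.9]
ee_rot: [-179.9, 0.1, 99.3]
force: [0.1, -0.0, -1.7]
gripper_width: 42.2
gripper_force: 22.0
was ('L', np.int64(351), np.int64(264), 'R', np.int64(421), 'B', np.int64(284), np.int64(412))
now ('L', np.int64(351), np.int64(264), 'R', np.int64(421), 'B', np.int64(284), np.int64(412))
shift m [ 0.002  -0.003   0.0457] yaw -0.001 now [445.6 344.1 103.7] 99.4
```

```bash
M="python3 -m crank"
$M '[{"grip":0.03,"x":0.002,"y":-0.003,"z":0.004,"yaw":0},{"grip":0.03,"x":0.002,"y":-0.003,"z":0.008,"yaw":0},{"grip":0.03,"x":0.002,"y":-0.003,"z":0.012,"yaw":0},{"grip":0.03,"x":0.002,"y":-0.003,"z":0.015,"yaw":0},{"grip":0.03,"x":0.002,"y":-0.003,"z":0.018,"yaw":0}]'
$M '[{"grip":0.03,"x":0,"y":0,"z":0.006,"yaw":0},{"grip":0.03,"x":0,"y":0,"z":0.012,"yaw":0},{"grip":0.03,"x":0,"y":0,"z":0.018,"yaw":0},{"grip":0.03,"x":0,"y":0,"z":0.022,"yaw":0},{"grip":0.03,"x":0,"y":0,"z":0.025,"yaw":0}]'
$M '[{"grip":0.03,"x":0,"y":0,"z":0.001,"yaw":0},{"grip":0.03,"x":0,"y":0,"z":0.002,"yaw":0},{"grip":0.03,"x":0,"y":0,"z":0.003,"yaw":0},{"grip":0.03,"x":0,"y":0,"z":0.0035,"yaw":0},{"grip":0.03,"x":0,"y":0,"z":0.0035,"yaw":0}]'
```

```text
time_s: 36.63
ee_pos: [442.5, 345.7, 85.9]
ee_rot: [180.0, 0.0, 99.4]
force: [0.4, -0.2, 0.2]
gripper_width: 41.9
gripper_force: 22.0
time_s: 37.05
ee_pos: [442.2, 345.5, 60.3]
ee_rot: [-179.9, 0.0, 99.4]
force: [-0.5, -0.8, 0.2]
gripper_width: 42.3
gripper_force: 22.0
time_s: 37.47
ee_pos: [442.7, 345.9, 58.0]
ee_rot: [180.0, -0.0, 99.4]
force: [0.5, -0.8, -0.0]
gripper_width: 42.1
gripper_force: 22.0
```

```bash
M="python3 -m crank"
$M '[{"grip":0.03,"x":0,"y":0,"z":0.0005,"yaw":0},{"grip":0.03,"x":0,"y":0,"z":0.001,"yaw":0},{"grip":0.03,"x":0,"y":0,"z":0.001,"yaw":0},{"grip":0.03,"x":0,"y":0,"z":0.001,"yaw":0},{"grip":0.03,"x":0,"y":0,"z":0.001,"yaw":0}]'
$M '[{"grip":0.044,"x":0,"y":0,"z":0,"yaw":0},{"grip":0.048,"x":0,"y":0,"z":0,"yaw":0},{"grip":0.052,"x":0,"y":0,"z":0,"yaw":0},{"grip":0.056,"x":0,"y":0,"z":0,"yaw":0},{"grip":0.060,"x":0,"y":0,"z":0,"yaw":0}]'
$M '[{"grip":0.06,"x":0,"y":0,"z":0,"yaw":0},{"grip":0.06,"x":0,"y":0,"z":-0.02,"yaw":0},{"grip":0.06,"x":0,"y":0,"z":-0.05,"yaw":0},{"grip":0.06,"x":0,"y":0,"z":-0.09,"yaw":0},{"grip":0.06,"x":0,"y":0,"z":-0.13,"yaw":0}]'
python3 -c "
from hold import *
go(583.5,28,187,14.8)"
```

```text
time_s: 37.88
ee_pos: [442.7, 346.0, 57.8]
ee_rot: [179.9, -0.0, 99.4]
force: [-2.3, -0.9, 6.6]
gripper_width: 42.6
gripper_force: 22.0
time_s: 38.3
ee_pos: [442.5, 345.7, 56.5]
ee_rot: [-180.0, 0.0, 99.4]
force: [-0.3, -0.5, -0.2]
gripper_width: 59.0
gripper_force: 0.0
time_s: 38.72
ee_pos: [441.9, 345.2, 187.3]
ee_rot: [-179.9, 0.1, 99.4]
force: [1.1, 0.4, 0.7]
gripper_width: 59.8
gripper_force: 0.0
shift m [-3.361e-01  8.790e-02  3.000e-04] yaw 1.477 now [441.9 345.2 187.3] 99.4
```

```bash
M="python3 -m crank"
$M '[{"grip":0.064,"x":-0.03,"y":0.008,"z":0,"yaw":0},{"grip":0.064,"x":-0.065,"y":0.017,"z":0,"yaw":0},{"grip":0.064,"x":-0.1,"y":0.026,"z":0,"yaw":0},{"grip":0.064,"x":-0.135,"y":0.035,"z":0,"yaw":0},{"grip":0.064,"x":-0.168,"y":0.044,"z":0,"yaw":0}]' >/dev/null
$M '[{"grip":0.064,"x":-0.035,"y":0.009,"z":0,"yaw":0},{"grip":0.064,"x":-0.07,"y":0.018,"z":0,"yaw":0},{"grip":0.064,"x":-0.105,"y":0.028,"z":0,"yaw":0},{"grip":0.064,"x":-0.14,"y":0.037,"z":0,"yaw":0},{"grip":0.064,"x":-0.168,"y":0.044,"z":0,"yaw":0}]' >/dev/null
$M '[{"grip":0.064,"x":0,"y":0,"z":0,"yaw":0.12},{"grip":0.064,"x":0,"y":0,"z":0,"yaw":0.24},{"grip":0.064,"x":0,"y":0,"z":0,"yaw":0.36},{"grip":0.064,"x":0,"y":0,"z":0,"yaw":0.48},{"grip":0.064,"x":0,"y":0,"z":0,"yaw":0.60}]' >/dev/null
$M '[{"grip":0.064,"x":0,"y":0,"z":0,"yaw":0.12},{"grip":0.064,"x":0,"y":0,"z":0,"yaw":0.24},{"grip":0.064,"x":0,"y":0,"z":0,"yaw":0.36},{"grip":0.064,"x":0,"y":0,"z":0,"yaw":0.48},{"grip":0.064,"x":0,"y":0,"z":0,"yaw":0.60}]' >/dev/null
$M '[{"grip":0.064,"x":0,"y":0,"z":0,"yaw":0.12},{"grip":0.064,"x":0,"y":0,"z":0,"yaw":0.24},{"grip":0.064,"x":0,"y":0,"z":0.01,"yaw":0.277},{"grip":0.064,"x":0,"y":0,"z":0.02,"yaw":0.277},{"grip":0.064,"x":0,"y":0,"z":0.02,"yaw":0.277}]'
python3 -c "
from chk import *
g=grab_frame('scene')[:,:,::-1];print(ext(g));cv2.imwrite('raw_scene.png',g)
f=grab_frame('top')[:,:,::-1];cv2.imwrite('raw_top.png',f)
h=cv2.cvtColor(f,cv2.COLOR_BGR2HSV);m=((h[...,0]<15)&(h[...,1]>110)); m[:, 200:]=0
k=max(cv2.findContours(m.astype(np.uint8),0,2)[0],key=cv2.contourArea);print('holder c px',np.mean(cv2.boxPoints(cv2.minAreaRect(k)),0),'was 133.2 205.9')
print([b[1] for b in blobs(f.max(2)<45,12) if 300<b[1][0]<420 and 90<b[1][1]<240])
go(583.5,28,109.5,14.8)"
```

```text
time_s: 40.8
ee_pos: [582.7, 28.6, 164.4]
ee_rot: [-179.9, 0.3, 14.8]
force: [-0.8, -1.0, -1.1]
gripper_width: 64.0
gripper_force: 0.0
('L', np.int64(351), np.int64(264), 'R', np.int64(421), 'B', np.int64(284), np.int64(412))
holder c px [133.2418  205.85733] was 133.2 205.9
[array([391.5, 109.4]), array([375.9, 186.6])]
shift m [-0.0004  0.0005  0.0565] yaw 0.0 now [583.8  28.6 166. ] 14.8
```

```bash
M="python3 -m crank"
$M '[{"grip":0.064,"x":0,"y":0.0005,"z":0.015,"yaw":0},{"grip":0.064,"x":0,"y":0.0005,"z":0.03,"yaw":0},{"grip":0.064,"x":0,"y":0.0005,"z":0.045,"yaw":0},{"grip":0.064,"x":0,"y":0.0005,"z":0.054,"yaw":0},{"grip":0.064,"x":0,"y":0.0005,"z":0.0575,"yaw":0}]' 22
$M '[{"grip":0.055,"x":0,"y":0,"z":0,"yaw":0},{"grip":0.052,"x":0,"y":0,"z":0,"yaw":0},{"grip":0.049,"x":0,"y":0,"z":0,"yaw":0},{"grip":0.046,"x":0,"y":0,"z":0,"yaw":0},{"grip":0.043,"x":0,"y":0,"z":0,"yaw":0}]' >/dev/null
$M '[{"grip":0.04,"x":0,"y":0,"z":0,"yaw":0},{"grip":0.035,"x":0,"y":0,"z":0,"yaw":0},{"grip":0.03,"x":0,"y":0,"z":0,"yaw":0},{"grip":0.03,"x":0,"y":0,"z":0,"yaw":0},{"grip":0.03,"x":0,"y":0,"z":0,"yaw":0}]'
$M '[{"grip":0.03,"x":0,"y":0,"z":-0.005,"yaw":0},{"grip":0.03,"x":0,"y":0,"z":-0.02,"yaw":0},{"grip":0.03,"x":0,"y":0,"z":-0.04,"yaw":0},{"grip":0.03,"x":0,"y":0,"z":-0.07,"yaw":0},{"grip":0.03,"x":0,"y":0,"z":-0.09,"yaw":0}]'
python3 -c "
from hold import *
go(451.4,290.3,200,99.4)"
```

```text
time_s: 41.32
ee_pos: [583.7, 28.1, 108.0]
ee_rot: [-180.0, 0.1, 14.8]
force: [0.7, 0.2, -0.7]
gripper_width: 63.9
gripper_force: 0.0
time_s: 42.15
ee_pos: [584.7, 28.2, 109.8]
ee_rot: [180.0, -0.1, 14.8]
force: [-0.4, -0.2, 4.5]
gripper_width: 42.0
gripper_force: 22.0
time_s: 42.57
ee_pos: [584.4, 28.1, 200.9]
ee_rot: [180.0, -0.0, 14.8]
force: [1.1, 1.1, 0.5]
gripper_width: 42.1
gripper_force: 22.0
shift m [-0.0618 -0.2875  0.0009] yaw -1.477 now [584.4  28.1 200.9] 14.8
```

Offset 41.8, so place at z ≈ 57.9.

```bash
M="python3 -m crank"
$M '[{"grip":0.03,"x":-0.003,"y":-0.015,"z":0,"yaw":0},{"grip":0.03,"x":-0.009,"y":-0.043,"z":0,"yaw":0},{"grip":0.03,"x":-0.016,"y":-0.075,"z":0,"yaw":0},{"grip":0.03,"x":-0.024,"y":-0.11,"z":0,"yaw":0},{"grip":0.03,"x":-0.031,"y":-0.144,"z":0,"yaw":0}]' >/dev/null
$M '[{"grip":0.03,"x":-0.007,"y":-0.032,"z":0,"yaw":0},{"grip":0.03,"x":-0.014,"y":-0.064,"z":0,"yaw":0},{"grip":0.03,"x":-0.021,"y":-0.098,"z":0,"yaw":0},{"grip":0.03,"x":-0.027,"y":-0.127,"z":0,"yaw":0},{"grip":0.03,"x":-0.031,"y":-0.1435,"z":0,"yaw":0}]' >/dev/null
$M '[{"grip":0.03,"x":0,"y":0,"z":0,"yaw":-0.1},{"grip":0.03,"x":0,"y":0,"z":0,"yaw":-0.2},{"grip":0.03,"x":0,"y":0,"z":0,"yaw":-0.3},{"grip":0.03,"x":0,"y":0,"z":0,"yaw":-0.4},{"grip":0.03,"x":0,"y":0,"z":0,"yaw":-0.5}]' >/dev/null
$M '[{"grip":0.03,"x":0,"y":0,"z":0,"yaw":-0.1},{"grip":0.03,"x":0,"y":0,"z":0,"yaw":-0.2},{"grip":0.03,"x":0,"y":0,"z":0,"yaw":-0.3},{"grip":0.03,"x":0,"y":0,"z":0,"yaw":-0.4},{"grip":0.03,"x":0,"y":0,"z":0,"yaw":-0.5}]' >/dev/null
$M '[{"grip":0.03,"x":0,"y":0,"z":0.005,"yaw":-0.12},{"grip":0.03,"x":0,"y":0,"z":0.02,"yaw":-0.24},{"grip":0.03,"x":0,"y":0,"z":0.04,"yaw":-0.36},{"grip":0.03,"x":0,"y":0,"z":0.06,"yaw":-0.477},{"grip":0.03,"x":0,"y":0,"z":0.06,"yaw":-0.477}]' >/dev/null
$M '[{"grip":0.03,"x":0,"y":0,"z":0.01,"yaw":0},{"grip":0.03,"x":0,"y":0,"z":0.02,"yaw":0},{"grip":0.03,"x":0,"y":0,"z":0.03,"yaw":0},{"grip":0.03,"x":0,"y":0,"z":0.035,"yaw":0},{"grip":0.03,"x":0,"y":0,"z":0.035,"yaw":0}]'
python3 chk.py
python3 -c "
from hold import *
go(451.4,290.3,57.9,99.4)"
```

```text
time_s: 45.07
ee_pos: [450.4, 289.9, 103.0]
ee_rot: [-179.9, 0.1, 99.4]
force: [0.1, 0.5, -0.6]
gripper_width: 42.2
gripper_force: 22.0
was ('L', np.int64(351), np.int64(264), 'R', np.int64(421), 'B', np.int64(284), np.int64(412))
now ('L', np.int64(351), np.int64(264), 'R', np.int64(421), 'B', np.int64(285), np.int64(415))
shift m [0.     0.0006 0.0458] yaw -0.001 now [450.8 290.2 103.7] 99.4
```

```bash
M="python3 -m crank"
$M '[{"grip":0.03,"x":0,"y":0.0005,"z":0.004,"yaw":0},{"grip":0.03,"x":0,"y":0.0005,"z":0.008,"yaw":0},{"grip":0.03,"x":0,"y":0.0005,"z":0.012,"yaw":0},{"grip":0.03,"x":0,"y":0.0005,"z":0.015,"yaw":0},{"grip":0.03,"x":0,"y":0.0005,"z":0.018,"yaw":0}]'
$M '[{"grip":0.03,"x":0,"y":0,"z":0.006,"yaw":0},{"grip":0.03,"x":0,"y":0,"z":0.012,"yaw":0},{"grip":0.03,"x":0,"y":0,"z":0.018,"yaw":0},{"grip":0.03,"x":0,"y":0,"z":0.022,"yaw":0},{"grip":0.03,"x":0,"y":0,"z":0.025,"yaw":0}]'
$M '[{"grip":0.03,"x":0,"y":0,"z":0.001,"yaw":0},{"grip":0.03,"x":0,"y":0,"z":0.002,"yaw":0},{"grip":0.03,"x":0,"y":0,"z":0.003,"yaw":0},{"grip":0.03,"x":0,"y":0,"z":0.0035,"yaw":0},{"grip":0.03,"x":0,"y":0,"z":0.0035,"yaw":0}]'
$M '[{"grip":0.03,"x":0,"y":0,"z":0.0005,"yaw":0},{"grip":0.03,"x":0,"y":0,"z":0.001,"yaw":0},{"grip":0.03,"x":0,"y":0,"z":0.001,"yaw":0},{"grip":0.03,"x":0,"y":0,"z":0.001,"yaw":0},{"grip":0.03,"x":0,"y":0,"z":0.001,"yaw":0}]'
```

```text
time_s: 45.53
ee_pos: [451.5, 290.4, 85.9]
ee_rot: [180.0, 0.0, 99.4]
force: [-0.3, -0.3, -0.3]
gripper_width: 42.5
gripper_force: 22.0
time_s: 45.95
ee_pos: [451.3, 290.2, 60.4]
ee_rot: [-179.9, 0.0, 99.4]
force: [0.1, 0.2, 0.2]
gripper_width: 42.4
gripper_force: 22.0
time_s: 46.37
ee_pos: [451.7, 290.5, 58.0]
ee_rot: [180.0, -0.0, 99.4]
force: [-0.3, 0.6, -1.0]
gripper_width: 42.1
gripper_force: 22.0
time_s: 46.78
ee_pos: [451.7, 290.5, 57.7]
ee_rot: [180.0, -0.0, 99.4]
force: [-2.1, -0.8, 5.8]
gripper_width: 42.0
gripper_force: 22.0
```

```bash
M="python3 -m crank"
$M '[{"grip":0.044,"x":0,"y":0,"z":0,"yaw":0},{"grip":0.048,"x":0,"y":0,"z":0,"yaw":0},{"grip":0.052,"x":0,"y":0,"z":0,"yaw":0},{"grip":0.056,"x":0,"y":0,"z":0,"yaw":0},{"grip":0.060,"x":0,"y":0,"z":0,"yaw":0}]'
$M '[{"grip":0.06,"x":0,"y":0,"z":0,"yaw":0},{"grip":0.06,"x":0,"y":0,"z":-0.02,"yaw":0},{"grip":0.06,"x":0,"y":0,"z":-0.06,"yaw":0},{"grip":0.06,"x":0,"y":0,"z":-0.1,"yaw":0},{"grip":0.06,"x":0,"y":0,"z":-0.14,"yaw":0}]' >/dev/null
$M '[{"grip":0.07,"x":-0.03,"y":0,"z":0,"yaw":0},{"grip":0.07,"x":-0.07,"y":0,"z":-0.005,"yaw":0},{"grip":0.07,"x":-0.11,"y":0,"z":-0.01,"yaw":0},{"grip":0.07,"x":-0.15,"y":0,"z":-0.015,"yaw":0},{"grip":0.07,"x":-0.19,"y":0,"z":-0.02,"yaw":0}]'
python3 - <<'E'
from h import *
f=grab_frame("top")[:,:,::-1];g=grab_frame("scene")[:,:,::-1]
cv2.imwrite("raw_top.png",f);cv2.imwrite("raw_scene.png",g)
o=np.zeros((600,800,3),np.uint8);o[:300,:400]=cv2.resize(f,(400,300));o[300:,:400]=cv2.resize(g,(400,300))
o[:300,400:]=cv2.resize(f[150:255,90:230],(400,300),interpolation=cv2.INTER_CUBIC);o[300:,400:]=cv2.resize(g[200:305,330:470],(400,300),interpolation=cv2.INTER_CUBIC)
cv2.imwrite("pics/all7.png",cv2.convertScaleAbs(o,alpha=1.5))
for n,im in(("top",f),("scene",g)): print(n,[b for b in blobs(im.max(2)<45,12) if 100<b[1][0]<420 and 90<b[1][1]<240])
E
```

```text
time_s: 47.2
ee_pos: [451.5, 290.4, 56.6]
ee_rot: [-180.0, 0.0, 99.4]
force: [0.1, -0.1, 0.5]
gripper_width: 58.9
gripper_force: 0.0
time_s: 48.03
ee_pos: [482.4, 101.3, 217.0]
ee_rot: [180.0, 0.0, 99.4]
force: [1.0, -0.4, 0.2]
gripper_width: 70.2
gripper_force: 0.0
top [(np.int32(38), array([391.4, 109.3]), array([388, 106,   8,   7], dtype=int32)), (np.int32(185), array([202.9, 168.8]), array([188, 162,  30,  14], dtype=int32)), (np.int32(86), array([375.9, 186.6]), array([371, 182,  11,  10], dtype=int32)), (np.int32(260), array([179.2, 235.2]), array([174, 205,  12,  56], dtype=int32)), (np.int32(140), array([273.6, 215.7]), array([267, 209,  14,  14], dtype=int32)), (np.int32(34), array([208.2, 213.4]), array([201, 211,  14,   5], dtype=int32)), (np.int32(383), array([209.5, 228.3]), array([198, 218,  25,  21], dtype=int32))]
scene [(np.int32(5981), array([340. ,  92.9]), array([289,   0, 113, 189], dtype=int32)), (np.int32(73), array([221.6, 111.5]), array([218, 107,   8,  11], dtype=int32)), (np.int32(96), array([160.5, 153.6]), array([156, 148,  10,  13], dtype=int32)), (np.int32(227), array([247.5, 159.2]), array([242, 148,  12,  23], dtype=int32)), (np.int32(51), array([371.5, 167.5]), array([368, 164,   8,   9], dtype=int32)), (np.int32(134), array([256.2, 182.9]), array([250, 176,  14,  14], dtype=int32))]
```

View pics/all7.png

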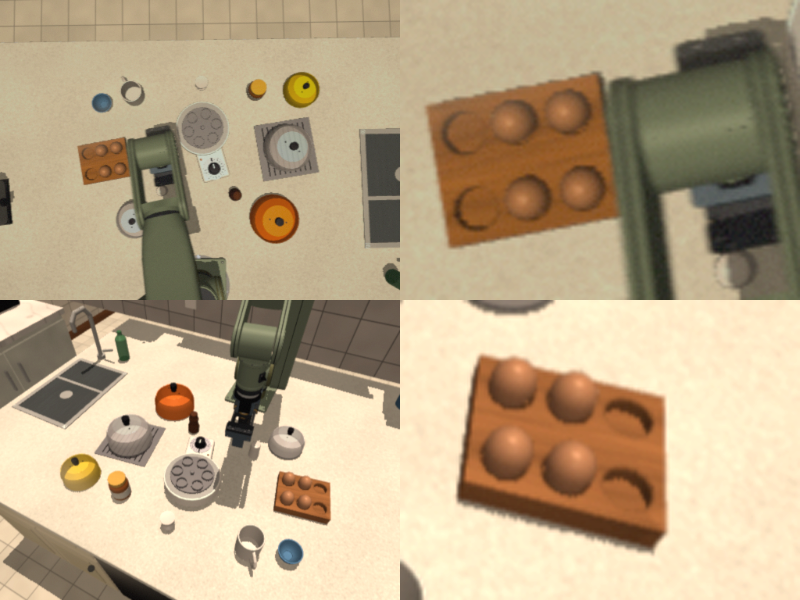

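All four eggs are upright in their hollows, the rack is empty and the pointer is still at zero. The lid stands on the mat, knob at top pixel (376,187). Now locate the lid knob.

```bash
python3 - <<'E'
from h import *
print(tri((375.9,186.8),(160.6,152.5)), plane("top",(375.9,186.6),128), "seat check top@185 of old", plane("top",(259,157.9),187))
go(519.3,-348.7,217,51.5)
E
```

```text
(array([ 518.15313733, -347.91224003,  122.50985763]), np.float64(3.637603586373191)) [ 519.27389585 -348.14520829  128.        ] seat check top@185 of old [597.20043654 -23.02234545 187.        ]
shift m [-0.4471 -0.035   0.0006] yaw 0.83 now [483.6  98.3 217.6] 99.0
```

```bash
M="python3 -m crank"
$M '[{"grip":0.07,"x":-0.03,"y":-0.0024,"z":0,"yaw":0},{"grip":0.07,"x":-0.06,"y":-0.005,"z":0,"yaw":0},{"grip":0.07,"x":-0.09,"y":-0.007,"z":0,"yaw":0},{"grip":0.07,"x":-0.12,"y":-0.0095,"z":0,"yaw":0},{"grip":0.07,"x":-0.149,"y":-0.0117,"z":0,"yaw":0}]' >/dev/null
$M '[{"grip":0.07,"x":-0.03,"y":-0.0024,"z":0,"yaw":0},{"grip":0.07,"x":-0.06,"y":-0.005,"z":0,"yaw":0},{"grip":0.07,"x":-0.09,"y":-0.007,"z":0,"yaw":0},{"grip":0.07,"x":-0.12,"y":-0.0095,"z":0,"yaw":0},{"grip":0.07,"x":-0.149,"y":-0.0117,"z":0,"yaw":0}]' >/dev/null
$M '[{"grip":0.07,"x":-0.03,"y":-0.0024,"z":0,"yaw":0},{"grip":0.07,"x":-0.06,"y":-0.005,"z":0,"yaw":0},{"grip":0.07,"x":-0.09,"y":-0.007,"z":0,"yaw":0},{"grip":0.07,"x":-0.12,"y":-0.0095,"z":0,"yaw":0},{"grip":0.07,"x":-0.149,"y":-0.0117,"z":0,"yaw":0}]'
python3 - <<'E'
from h import *
g=grab_frame("scene")[:,:,::-1];f=grab_frame("top")[:,:,::-1];cv2.imwrite("raw_top.png",f)
print([b for b in blobs(g.max(2)<45,12) if 140<b[1][0]<180 and 130<b[1][1]<170])
h=cv2.cvtColor(f,cv2.COLOR_BGR2HSV);m=((h[...,0]<15)&(h[...,1]>110)); m[:, 200:]=0
k=max(cv2.findContours(m.astype(np.uint8),0,2)[0],key=cv2.contourArea);print('holder c px',np.mean(cv2.boxPoints(cv2.minAreaRect(k)),0),'was 133.2 205.9')
go(519.3,-348.7,127,None)
E
```

```text
time_s: 49.38
ee_pos: [521.3, -344.6, 216.4]
ee_rot: [-180.0, -0.0, 99.4]
force: [0.3, -0.8, -0.7]
gripper_width: 70.1
gripper_force: 0.0
[(np.int32(95), array([160.5, 153.6]), array([156, 148,  10,  13], dtype=int32))]
holder c px [133.00752 205.8736 ] was 133.2 205.9
shift m [-0.0013 -0.0024  0.0888] yaw None now [ 521.5 -347.   215.8] 99.2
```

Lid unmoved. Descend, grip, lift.

```bash
M="python3 -m crank"
$M '[{"grip":0.07,"x":-0.0015,"y":-0.0022,"z":0.02,"yaw":0},{"grip":0.07,"x":-0.0015,"y":-0.0022,"z":0.045,"yaw":0},{"grip":0.07,"x":-0.0015,"y":-0.0022,"z":0.07,"yaw":0},{"grip":0.07,"x":-0.0015,"y":-0.0022,"z":0.082,"yaw":0},{"grip":0.07,"x":-0.0015,"y":-0.0022,"z":0.088,"yaw":0}]'
$M '[{"grip":0.02,"x":0,"y":0,"z":0,"yaw":0},{"grip":0.02,"x":0,"y":0,"z":0,"yaw":0},{"grip":0.02,"x":0,"y":0,"z":0,"yaw":0},{"grip":0.02,"x":0,"y":0,"z":0,"yaw":0},{"grip":0.02,"x":0,"y":0,"z":0,"yaw":0}]' 25 >/dev/null
$M '[{"grip":0.02,"x":0,"y":0,"z":0,"yaw":0},{"grip":0.02,"x":0,"y":0,"z":0,"yaw":0},{"grip":0.02,"x":0,"y":0,"z":0,"yaw":0},{"grip":0.02,"x":0,"y":0,"z":0,"yaw":0},{"grip":0.02,"x":0,"y":0,"z":0,"yaw":0}]'
$M '[{"grip":0.02,"x":0,"y":0,"z":-0.01,"yaw":0},{"grip":0.02,"x":0,"y":0,"z":-0.03,"yaw":0},{"grip":0.02,"x":0,"y":0,"z":-0.06,"yaw":0},{"grip":0.02,"x":0,"y":0,"z":-0.1,"yaw":0},{"grip":0.02,"x":0,"y":0,"z":-0.14,"yaw":0}]'
python3 -c "
from h import *
go(597.3,-23.2,265,99.4)"
```

```text
time_s: 49.9
ee_pos: [518.1, -343.4, 126.1]
ee_rot: [-179.8, -0.2, 99.4]
force: [0.4, -0.3, 0.3]
gripper_width: 70.0
gripper_force: 0.0
time_s: 50.73
ee_pos: [519.1, -345.8, 129.4]
ee_rot: [180.0, 0.0, 99.4]
force: [-1.4, -0.8, 5.5]
gripper_width: 29.5
gripper_force: 25.0
time_s: 51.15
ee_pos: [518.3, -345.0, 269.2]
ee_rot: [-179.9, -0.1, 99.4]
force: [0.7, -1.2, -1.5]
gripper_width: 29.4
gripper_force: 25.0
shift m [0.3046 0.1304 0.0042] yaw -0.0 now [ 518.3 -345.   269.2] 99.4
```

```bash
M="python3 -m crank"
$M '[{"grip":0.02,"x":0.015,"y":0.0065,"z":0,"yaw":0},{"grip":0.02,"x":0.045,"y":0.019,"z":0,"yaw":0},{"grip":0.02,"x":0.08,"y":0.034,"z":0,"yaw":0},{"grip":0.02,"x":0.115,"y":0.049,"z":0,"yaw":0},{"grip":0.02,"x":0.15,"y":0.064,"z":0,"yaw":0}]' >/dev/null
$M '[{"grip":0.02,"x":0.035,"y":0.015,"z":0,"yaw":0},{"grip":0.02,"x":0.07,"y":0.03,"z":0,"yaw":0},{"grip":0.02,"x":0.105,"y":0.045,"z":0,"yaw":0},{"grip":0.02,"x":0.135,"y":0.058,"z":0,"yaw":0},{"grip":0.02,"x":0.155,"y":0.066,"z":0,"yaw":0}]'
$M '[{"grip":0.02,"x":0,"y":0,"z":0.01,"yaw":0},{"grip":0.02,"x":0,"y":0,"z":0.02,"yaw":0},{"grip":0.02,"x":0,"y":0,"z":0.03,"yaw":0},{"grip":0.02,"x":0,"y":0,"z":0.035,"yaw":0},{"grip":0.02,"x":0,"y":0,"z":0.035,"yaw":0}]'
python3 -c "
from h import *
go(597.2,-20.9,185.4,99.4)"
```

```text
time_s: 51.98
ee_pos: [597.7, -19.9, 268.3]
ee_rot: [-180.0, -0.1, 99.5]
force: [0.2, -0.1, -1.4]
gripper_width: 29.5
gripper_force: 25.0
time_s: 52.4
ee_pos: [596.2, -24.6, 231.5]
ee_rot: [-179.8, -0.0, 99.3]
force: [-0.0, 0.3, -2.4]
gripper_width: 29.5
gripper_force: 25.0
shift m [0.0035 0.0016 0.0461] yaw -0.002 now [596.2 -24.6 231.5] 99.3
```

```bash
M="python3 -m crank"
$M '[{"grip":0.02,"x":0.001,"y":0,"z":0.008,"yaw":0},{"grip":0.02,"x":0.001,"y":0,"z":0.016,"yaw":0},{"grip":0.02,"x":0.001,"y":0,"z":0.022,"yaw":0},{"grip":0.02,"x":0.001,"y":0,"z":0.025,"yaw":0},{"grip":0.02,"x":0.001,"y":0,"z":0.025,"yaw":0}]'
$M '[{"grip":0.02,"x":0,"y":0,"z":0,"yaw":0},{"grip":0.02,"x":0,"y":0,"z":0,"yaw":0},{"grip":0.02,"x":0,"y":0,"z":0,"yaw":0},{"grip":0.02,"x":0,"y":0,"z":0,"yaw":0},{"grip":0.02,"x":0,"y":0,"z":0,"yaw":0}]'
python3 -c "
from h import *
go(597.2,-20.9,185.4,99.4)"
```

```text
time_s: 52.82
ee_pos: [596.8, -22.6, 207.7]
ee_rot: [-179.9, -0.0, 99.4]
force: [0.2, 0.5, -2.7]
gripper_width: 29.4
gripper_force: 25.0
time_s: 53.23
ee_pos: [597.4, -22.5, 209.0]
ee_rot: [180.0, 0.0, 99.4]
force: [0.2, -0.3, -1.5]
gripper_width: 29.3
gripper_force: 25.0
shift m [0.0016 0.     0.0236] yaw -0.0 now [597.4 -22.5 209. ] 99.4
```

```bash
M="python3 -m crank"
$M '[{"grip":0.02,"x":0.0015,"y":0,"z":0.005,"yaw":0},{"grip":0.02,"x":0.0015,"y":0,"z":0.01,"yaw":0},{"grip":0.02,"x":0.0015,"y":0,"z":0.014,"yaw":0},{"grip":0.02,"x":0.0015,"y":0,"z":0.017,"yaw":0},{"grip":0.02,"x":0.0015,"y":0,"z":0.019,"yaw":0}]'
$M '[{"grip":0.02,"x":0,"y":0,"z":0.001,"yaw":0},{"grip":0.02,"x":0,"y":0,"z":0.002,"yaw":0},{"grip":0.02,"x":0,"y":0,"z":0.003,"yaw":0},{"grip":0.02,"x":0,"y":0,"z":0.004,"yaw":0},{"grip":0.02,"x":0,"y":0,"z":0.004,"yaw":0}]'
$M '[{"grip":0.02,"x":0,"y":0,"z":0.0005,"yaw":0},{"grip":0.02,"x":0,"y":0,"z":0.001,"yaw":0},{"grip":0.02,"x":0,"y":0,"z":0.001,"yaw":0},{"grip":0.02,"x":0,"y":0,"z":0.001,"yaw":0},{"grip":0.02,"x":0,"y":0,"z":0.001,"yaw":0}]'
```

```text
time_s: 53.65
ee_pos: [596.7, -21.0, 188.9]
ee_rot: [-179.9, -0.0, 99.4]
force: [-0.5, -0.2, -2.0]
gripper_width: 29.6
gripper_force: 25.0
time_s: 54.07
ee_pos: [597.0, -21.0, 185.6]
ee_rot: [-180.0, 0.0, 99.4]
force: [0.4, 0.0, -1.4]
gripper_width: 29.1
gripper_force: 25.0
time_s: 54.48
ee_pos: [597.2, -21.0, 185.4]
ee_rot: [180.0, 0.0, 99.4]
force: [-2.0, 2.0, 3.6]
gripper_width: 29.6
gripper_force: 25.0
```

Contact came exactly at the seat height (185.4), not 8 mm higher on the rack. Release, retreat, look.

```bash
M="python3 -m crank"
$M '[{"grip":0.04,"x":0,"y":0,"z":0,"yaw":0},{"grip":0.05,"x":0,"y":0,"z":0,"yaw":0},{"grip":0.07,"x":0,"y":0,"z":0,"yaw":0},{"grip":0.07,"x":0,"y":0,"z":0,"yaw":0},{"grip":0.07,"x":0,"y":0,"z":0,"yaw":0}]'
$M '[{"grip":0.07,"x":0,"y":0,"z":-0.005,"yaw":0},{"grip":0.07,"x":0,"y":0,"z":-0.02,"yaw":0},{"grip":0.07,"x":0,"y":0,"z":-0.04,"yaw":0},{"grip":0.07,"x":0,"y":0,"z":-0.06,"yaw":0},{"grip":0.07,"x":0,"y":0,"z":-0.08,"yaw":0}]' >/dev/null
$M '[{"grip":0.07,"x":-0.04,"y":-0.01,"z":0,"yaw":0},{"grip":0.07,"x":-0.08,"y":-0.02,"z":0,"yaw":0},{"grip":0.07,"x":-0.12,"y":-0.03,"z":0,"yaw":0},{"grip":0.07,"x":-0.16,"y":-0.04,"z":0,"yaw":0},{"grip":0.07,"x":-0.19,"y":-0.05,"z":0,"yaw":0}]' >/dev/null
$M '[{"grip":0.07,"x":-0.04,"y":-0.01,"z":0,"yaw":0},{"grip":0.07,"x":-0.08,"y":-0.02,"z":0,"yaw":0},{"grip":0.07,"x":-0.12,"y":-0.03,"z":0,"yaw":0},{"grip":0.07,"x":-0.16,"y":-0.04,"z":0,"yaw":0},{"grip":0.07,"x":-0.19,"y":-0.05,"z":0,"yaw":0}]'
python3 - <<'E'
from h import *
f=grab_frame("top")[:,:,::-1];g=grab_frame("scene")[:,:,::-1]
o=np.zeros((600,800,3),np.uint8);o[:300,:400]=cv2.resize(f,(400,300));o[300:,:400]=cv2.resize(g,(400,300))
o[:,400:]=np.vstack([cv2.resize(f[125:245,200:320],(400,300),interpolation=cv2.INTER_CUBIC),cv2.resize(g[165:285,190:310],(400,300),interpolation=cv2.INTER_CUBIC)])
cv2.imwrite("pics/all8.png",cv2.convertScaleAbs(o,alpha=1.4))
a=[b for b in blobs(f.max(2)<45,12) if 240<b[1][0]<290 and 140<b[1][1]<230];b=[b for b in blobs(g.max(2)<45,12) if 235<b[1][0]<260 and 185<b[1][1]<210];print(a,b)
E
```

```text
time_s: 54.9
ee_pos: [597.1, -21.1, 184.5]
ee_rot: [-180.0, 0.0, 99.4]
force: [0.5, 0.0, -0.2]
gripper_width: 59.7
gripper_force: 0.0
time_s: 56.15
ee_pos: [559.9, -415.6, 264.8]
ee_rot: [180.0, 0.1, 99.3]
force: [1.1, 0.4, -0.1]
gripper_width: 70.0
gripper_force: 0.0
[(np.int32(75), array([259.6, 157.7]), array([255, 153,  10,  10], dtype=int32)), (np.int32(160), array([273.8, 216.1]), array([267, 209,  15,  15], dtype=int32))] [(np.int32(128), array([244.6, 196.9]), array([240, 190,  10,  15], dtype=int32))]
```

View pics/all8.png

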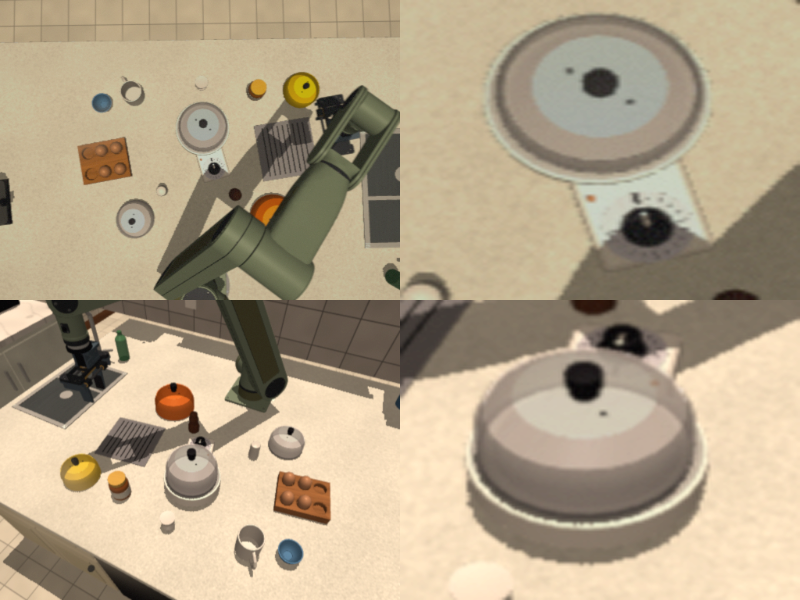

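The lid sits flat on the cooker (knob at the same pixels as at the start, 259.6,157.7). The pointer is on the mark, the eggs stand in the holder, and the arm is clear.

```bash
python3 -c "
from workcell import *
print(job_done())"
```

```text
the job is handed in; nothing more can be done
None
```

Handed in at about 56 s: the timer is back at its zero stop, all four eggs stand upright in the holder, the lid is closed flat on the cooker again, and I saw nothing else moved.

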